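Wax tin out from behind the glue bottles

ROBOT

A 6-joint arm with a two-finger parallel gripper is mounted at the origin on a cart in front of the work surface, level with it; the furniture and walls round the work are solid. World frame = base frame: x ahead of the robot, y to its left, z up, the work surface at z = 0. Lengths are in m, angles in rad, forces in N, time in s.
With the tool pointing down it reaches from about 0.35 to 0.95 m from the base axis. Payload 17.4 kg.
Tool frame: the origin (TCP) lies between the finger pads; the fingertips stand 22 mm ahead of it and the grasp point (between the pads) lies 3 mm ahead of it; z points along the fingers, y is the line along which they close (so a half turn about z gives the same grasp; the last joint's range is limited). The gripper opens to 93 mm and grips with 3 to 60 N. Pads are 15 mm wide; open, the fingers measure 128 mm over their backs; the gripper's body (75 mm by 188 mm) begins 65 mm behind the grasp point.
Start: joints at [-1.241, 0.116, 1.442, -0, 1.584, -0.038], TCP at [0.243, -0.63, 0.241] pointing down, gripper open.
Joint ranges: [-2.83, 2.83], [-0.83, 2.19], [0.07, 2.5], [-1.14, 4.28], [0.01, 3], [-2.97, 2.97]. Speed limits (rad/s): [1.89, 1.89, 2.22, 3.14, 3.14, 3.14].

INTERFACE

Orientations are given as a rotation vector (axis times angle).
In Python, from workcell import sensors, vision, hand_in gives the robot as it stands.
- The arm moves only by the shell command python3 -m jog 'ROWS' [FORCE]. ROWS is JSON, a list of rows, each an object with "rotation": the turn, a rotation vector about the tool's x, y, z in units of 8 degrees (1.0 is 8 degrees), a list of three; "slide": the shift along the tool's x, y, z in units of 30 mm (1.0 is 30 mm), a list of three; "grip": the opening, from 0 (shut) to 1 (fully open). A call has exactly 8 rows; each row is the pose to reach, as a shift and turn from the pose commanded when the call began, along the tool's axes at that moment; what a row does not reach only later rows make up. A row lasts 1/10 s, in which the tool goes at most 50 mm and 8.59 degrees, less where a joint would pass 70% of its speed; a pose out of reach is approached as far as the arm can. A call with a gripper value outside its range is refused whole. The fingers move at their own pace and stop on an object; FORCE is the grip in N (left out, the last holds). Time passes only in rows, so rows that repeat a pose let the fingers close, or fill a call up. It gives the time, the measured TCP pose, the force, the opening and the grip force at its end, in the units of the state.
- sensors.read_state(): the state, without advancing time (a new reading comes with each control period).
- vision.snapshot(name): name is "scene" or "top"; returns a dict with "image" (384x512x3 uint8, red, green, blue), "intrinsics" (3x3 intrinsics, pixels), "k1" (the pictures are not rectified: a ray, as slopes to the right and down, at radius r is drawn at 1 + k1 r^2 times it, then the intrinsics apply), "R" (3x3) and "t" (3): a world point X has camera coordinates R X + t. Camera axes: x right, y down, z forward; pixel columns grow to the right and rows downward; lengths in m; the calibration is good to about 2 mm. A picture is of the moment at which its call begins. There is no depth.
- hand_in(): hands the job in; it is judged then, once.
The state is a dict: "t": time; "q": joint angles; "qd": joint speeds; "joint_torque": joint torques, N m; "tcp_pos": TCP position; "tool_rot": TCP orientation; "wrist_force": force on the tool from outside, world axes, zero at the start; "moment": the same for the moment, N m; "width": opening from 0.0 (shut) to 1.0 (fully open); "finger_force": force on a finger pad.
Only numpy, scipy, OpenCV 4.12 (cv2) and the standard library are available. Lean on these libraries where they do the work, as an engineer would, in place of code of your own. Each camera call takes 0.05 s, during which the arm holds its last target. There are 200 camera calls.

TASK

I need the blue-and-yellow wax tin that stands at the back of the wooden glue caddy: first set the yellow glue bottle and the white glue canister aside, both upright on the grey side tray, then stand the wax tin in the middle of the round green stand and put the black tin in its place, centred on the grey disc in the caddy. Only then put the bottle and the canister back in the caddy, upright and centred, each on the mat of its own colour. Leave the loose pine offcut alone, and never let the bottle or the canister fall over.

Things in the scene. Friction and masses are not known exactly. Their poses are not given: they have to be found in the camera images.
- yellow_bottle: upright yellow squeeze bottle of glue, red nozzle, 190 mm tall in all, 0.3 to 0.55 kg; oval body 45 mm (its x) by 56 mm (its y), firm to grip (about 38 by 50 mm) up to 150 mm above its underside, nozzle above that. Origin: centre of its underside, z up. It starts on the yellow mat
- white_canister: upright white glue canister, red nozzle, 209 mm tall in all, 0.5 kg; round body 57 mm wide (firm: 50 mm across) up to 168 mm above its underside, nozzle above. Loop handle 27 mm beyond the body on its -y side. Origin: on the body's axis, at its underside, z up; grip it across its x. Starts on the white mat, handle roughly to the caddy's front (-x)
- wax_tin: low round blue tin with a yellow band, 57 mm diameter, 34 mm high, 0.13 to 0.25 kg. Origin: centre of its underside. It starts at the back of the caddy on the grey disc, behind and between the two tall bottles, whose bodies leave no room for a gripper
- black_tin: plain black round tin, 53 mm diameter, 50 mm high, 0.13 to 0.25 kg, standing on the bench. Origin: centre of its underside
- caddy: fixed dark wooden tray, 170 mm deep (x), 230 mm wide (y). Origin: centre of its underside; front (-x) to the robot. Floor 10 mm thick; tops above the bench: back wall 55 mm, front lip 20, sides 28. Grey disc with black edge (72 mm, flush with the floor) marks the tin's place: centre x = 28, y = 0 mm. Mats at x = -25, y = 60 and -60 mm, either colour on either side
- yellow_mat: fixed yellow mat on the caddy's floor, 70 mm (x) by 66 mm (y), 1.5 mm thick, the place of the yellow bottle. Origin: centre of its underside, on the floor; axes as the caddy's
- white_mat: fixed white mat on the caddy's floor, 70 mm (x) by 66 mm (y), 1.5 mm thick, the place of the white canister. Origin: centre of its underside, on the floor; axes as the caddy's
- side_tray: fixed grey plastic tray with black ribs, 160 mm (x) by 240 mm (y), floor 6 mm thick, rim 6 mm thick and 14 mm high; the side area, with room for bottle and canister side by side along y. Origin: centre of its underside
- round_stand: fixed round green finishing stand, 150 mm diameter, flat top 24 mm above the bench, with a thin black ring near its edge and a small brass dot in the middle. Origin: centre of its underside, so the middle of its top is 24 mm above it
- pine_offcut: loose pine block, 42x48x46 mm, a bystander to be left where it is. Origin: centre of its underside

How it is judged:
On the way, in this order (a step that is already met when the one before it is completed fails the run):
1. bottle and canister both stand released and upright on the side tray, the wax tin still in the caddy (x of yellow_bottle in the frame of side_tray between -0.06 and 0.06 m and y of yellow_bottle in the frame of side_tray between -0.1 and 0.1 m and z of each of yellow_bottle, white_canister in the frame of side_tray below 0.012 m and angle between each of yellow_bottle, white_canister's own z axis and vertical below 0.12 rad and contact force between the fingers and yellow_bottle below 0.5 N and x of white_canister in the frame of side_tray between -0.06 and 0.06 m and y of white_canister in the frame of side_tray between -0.1 and 0.1 m and contact force between the fingers and white_canister below 0.5 N and distance of wax_tin from where it was at the start of the episode below 0.03 m), for 0.2 s.
2. the wax tin stands released in the middle of the round stand, bottle and canister still on the side tray (horizontal distance between wax_tin and round_stand below 0.02 m and z of wax_tin in the frame of round_stand below 0.03 m and angle between each of wax_tin, yellow_bottle, white_canister's own z axis and vertical below 0.12 rad and contact force between the fingers and wax_tin below 0.5 N and x of yellow_bottle in the frame of side_tray between -0.06 and 0.06 m and y of yellow_bottle in the frame of side_tray between -0.1 and 0.1 m and z of each of yellow_bottle, white_canister in the frame of side_tray below 0.012 m and contact force between the fingers and yellow_bottle below 0.5 N and x of white_canister in the frame of side_tray between -0.06 and 0.06 m and y of white_canister in the frame of side_tray between -0.1 and 0.1 m and contact force between the fingers and white_canister below 0.5 N), for 0.2 s.
3. the black tin stands released on the grey disc in the caddy, bottle and canister still on the side tray (all of step 2 and x of black_tin in the frame of caddy between 0.016 and 0.04 m and y of black_tin in the frame of caddy between -0.012 and 0.012 m and z of black_tin in the frame of caddy below 0.015 m and angle between black_tin's own z axis and vertical below 0.12 rad and contact force between the fingers and black_tin below 0.5 N), for 0.2 s.
At the end, for the whole second after the job is handed in: Bottle on yellow mat, canister on white mat, axes within 15 mm of the mat centres; black tin in the caddy within 12 mm (x and y) of the disc centre; wax tin on the round stand within 20 mm of its middle; all upright within 0.12 rad, released, at rest (horizontal distance between yellow_bottle and yellow_mat below 0.015 m and z of yellow_bottle in the frame of yellow_mat below 0.006 m and angle between each of yellow_bottle, white_canister, wax_tin, black_tin's own z axis and vertical below 0.12 rad and contact force between the fingers and yellow_bottle below 0.5 N and horizontal distance between white_canister and white_mat below 0.015 m and z of white_canister in the frame of white_mat below 0.006 m and contact force between the fingers and white_canister below 0.5 N and horizontal distance between wax_tin and round_stand below 0.02 m and z of wax_tin in the frame of round_stand below 0.03 m and contact force between the fingers and wax_tin below 0.5 N and x of black_tin in the frame of caddy between 0.016 and 0.04 m and y of black_tin in the frame of caddy between -0.012 and 0.012 m and z of black_tin in the frame of caddy below 0.015 m and contact force between the fingers and black_tin below 0.5 N and linear speed of each of yellow_bottle, white_canister, wax_tin, black_tin below 0.02 m/s); the robot touches nothing.
It fails at once if the pine offcut was moved by more than 20 mm (distance of pine_offcut from where it was at the start of the episode above 0.02 m).
It fails at once if the yellow bottle fell over (angle between yellow_bottle's own z axis and vertical above 0.8 rad).
It fails at once if the white canister fell over (angle between white_canister's own z axis and vertical above 0.8 rad).
It also fails if it takes over 136 s, if anything falls off the work surface, if the arm or the gripper's body presses on something with over 40 N, if the wrist force passes 120 N, or if a joint passes its speed limit or range.

## Working session

There is one attempt and no reset: what is moved stays moved. The work goes in short steps, Python scripts to look and compute and a shell command to move; the robot and the scene stay as the last step left them, time stands still between calls to the robot, and variables do not carry over. Pictures are saved under pics/ and viewed, at most 14 in all, crops included, and the job is handed in when it is done.

```bash
mkdir -p pics; ls; python3 - <<'E'
from workcell import sensors, vision
import cv2,pickle
s=sensors.read_state();print(s)
for n in("scene","top"):
    d=vision.snapshot(n);pickle.dump(d,open(n+".pkl","wb"))
    cv2.imwrite(f"pics/{n}0.png",cv2.resize(d["image"][:,:,::-1],(800,600),interpolation=cv2.INTER_CUBIC))
    print(n,d["intrinsics"],d["k1"],d["R"],d["t"])
E
```

```text
pics
{'t': 0.0, 'q': array([-1.24080338e+00,  1.16491395e-01,  1.44228170e+00, -2.72643899e-05,
        1.58400690e+00, -3.78074074e-02]), 'qd': array([-0.00016033,  0.00108479,  0.00207945, -0.00134285,  0.00200268,
       -0.00022722]), 'joint_torque': array([-2.16802859e-03, -7.21264958e+01, -6.22624612e+01,  7.78748374e-02,
        2.38928891e-02, -1.21434841e-04]), 'tcp_pos': array([ 0.24262467, -0.62968679,  0.23989132]), 'tool_rot': array([-3.08746811e+00, -5.74273867e-01,  3.13754697e-04]), 'wrist_force': array([-0.76449754,  0.05553825, -0.61379455]), 'moment': array([-0.03637853, -0.01059377, -0.00681866]), 'finger_force': 0.0, 'width': 0.9977553909063104}
scene [[423.72528241   0.         263.23881337]
 [  0.         423.72528241 190.80775148]
 [  0.           0.           1.        ]] 0.05152368079149108 [[-0.75582604  0.65463653 -0.01334181]
 [ 0.52471558  0.59338279 -0.61038546]
 [-0.39166382 -0.46834589 -0.79199216]] [ 0.42202391 -0.23869961  1.69814147]
top [[399.03706099   0.         258.79177056]
 [  0.         399.03706099 190.82111159]
 [  0.           0.           1.        ]] -0.08976978042859475 [[ 3.33711851e-03 -9.99994276e-01 -5.57725981e-04]
 [-9.88521912e-01 -3.21459237e-03 -1.51043359e-01]
 [ 1.51040701e-01  1.05537394e-03 -9.88526981e-01]] [-0.00803246  0.53359804  1.06947067]
```

View pics/scene0.png

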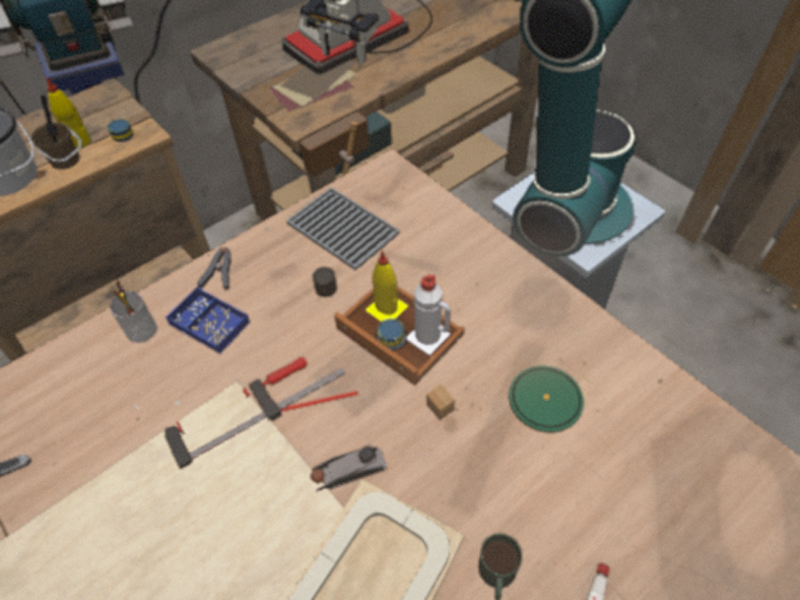

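View pics/top0.png

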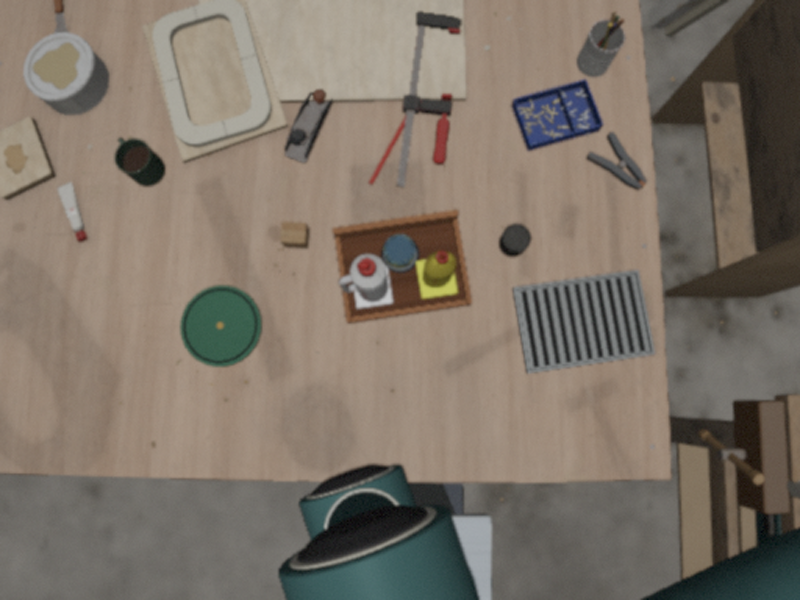

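Scene: caddy is in the middle (white canister left and yellow bottle right, as seen from above), with the wax tin behind them. The black tin is at top-view pixel (515,240), the tray at (583,320), the stand at (221,326) and the offcut at (294,234). Next I take zoomed crops for precise pixels.

```bash
cat > h.py <<'E'
import numpy as np,cv2,pickle
from scipy.optimize import least_squares
def ld(n): return pickle.load(open(n+".pkl","rb"))
def proj(d,X):
    c=np.atleast_2d(X)@d["R"].T+d["t"]; s=c[:,:2]/c[:,2:]
    s=s*(1+d["k1"]*(s**2).sum(1,keepdims=True)); K=d["intrinsics"]
    return s*[K[0,0],K[1,1]]+K[:2,2]
def ray(d,uv,z):
    p=cv2.undistortPoints(np.array(uv,float).reshape(-1,1,2),d["intrinsics"],np.array([d["k1"],0,0,0,0.]))[:,0]
    v=np.c_[p,np.ones(len(p))]@d["R"]; C=-d["R"].T@d["t"]
    return C+v*((z-C[2])/v[:,2])[:,None]
def crop(d,x,y,w,h,f):
    return cv2.resize(d["image"][y:y+h,x:x+w,::-1],None,fx=f,fy=f,interpolation=cv2.INTER_CUBIC)
E
python3 - <<'E'
from h import *
t=ld("top");s=ld("scene")
a=crop(t,205,130,100,80,7);b=crop(s,205,150,100,100,6)
cv2.imwrite("pics/a.png",a);cv2.imwrite("pics/b.png",b)
cv2.imwrite("pics/c.png",np.vstack([crop(t,315,140,110,105,5)]))
E
```

```text
(no output)
```

View pics/a.png

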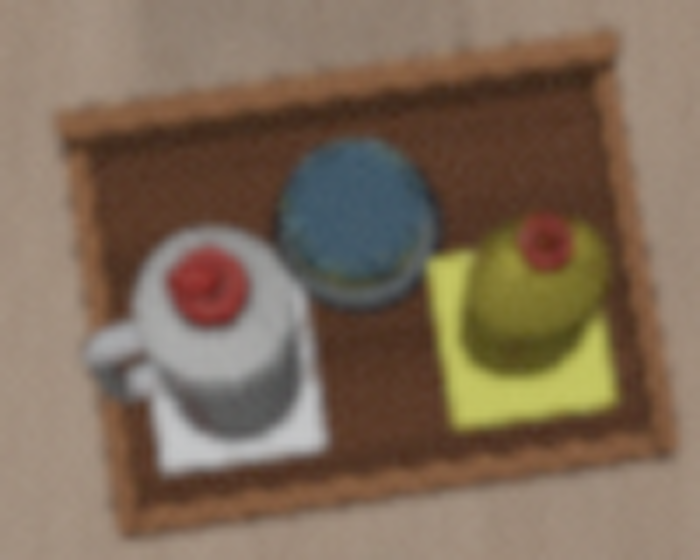

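View pics/b.png

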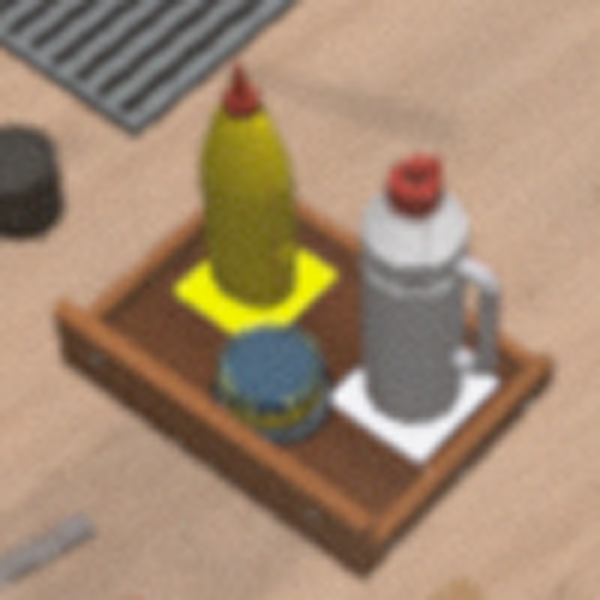

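View pics/c.png

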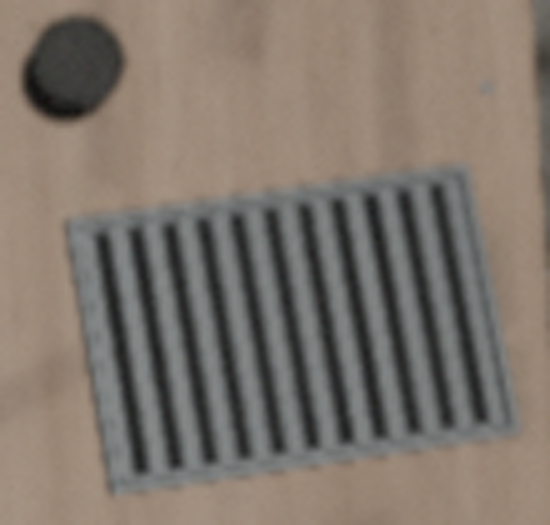

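Crop a (top): the wax tin lid is at (357,207), the canister base arc ends at (237,438), and the handle points left (world +y). Crop b (scene): the mats are clear and the canister base is at (415,420). Crop c: tray corners are (68,220), (468,168), (518,430) and (112,490), and the black tin lid is about (78,60). Next step: fit poses and check them by overlay.

```bash
cat > fit.py <<'E'
from h import *
t=ld("top");s=ld("scene")
def P(uv,off,f): return (np.array(uv,float)+.5)/f-.5+off
A=lambda *uv:P(uv,(205,130),7); B=lambda *uv:P(uv,(205,150),6); C=lambda *uv:P(uv,(315,140),5)
def W(p,L):
    L=np.atleast_2d(np.array(L,float)); c,q=np.cos(p[2]),np.sin(p[2])
    return np.c_[p[0]+c*L[:,0]-q*L[:,1],p[1]+q*L[:,0]+c*L[:,1],L[:,2]]
def fit(obs,x0):
    r=least_squares(lambda p:np.concatenate([proj(d,W(p,l))[0]-uv for d,l,uv in obs]),x0,loss="soft_l1")
    return r.x,np.abs(r.fun).round(1)
m=.0115
obs=[(t,(.085,.115,.055),A(60,112)),(t,(.085,-.115,.055),A(612,35)),(t,(-.085,.115,.0),A(128,537)),(t,(-.085,-.115,.0),A(674,455)),
 (t,(-.06,-.027,m),A(452,428)),(t,(-.06,-.093,m),A(617,405)),(t,(-.06,.093,m),A(162,470)),(t,(-.06,.027,m),A(327,447)),(t,(.01,-.027,m),A(430,260)),
 (s,(.01,-.093,m),B(175,290)),(s,(-.06,-.093,m),B(255-0,240) if 0 else B(175,290)) if 0 else (s,(-.06,-.027,m),B(338,270)),
 (s,(.01,.027,m),B(333,397)),(s,(.01,.093,m),B(420,462)),(s,(-.06,.093,m),B(497,382)),(s,(.085,-.115,.055),B(62,305)),(s,(.085,.115,.055),B(370,532)),(s,(-.085,.115,.02),B(552,362))]
cad,r=fit(obs,[.6,0,0]);print("caddy",cad,r)
z=.014
tray,r=fit([(t,(.08,.12,z),C(68,220)),(t,(.08,-.12,z),C(468,168)),(t,(-.08,-.12,z),C(518,430)),(t,(-.08,.12,z),C(112,490))],[.45,-.45,0]);print("tray",tray,r)
print("wax",ray(t,A(357,207),.044),ray(s,B(272,362),.044))
print("black",ray(t,C(76,60),.05),"stand",ray(t,P((220,325.5),(0,0),1.5625),.024),ray(s,P((546,397),(0,0),1.5625),.024))
print("yel nozzle",ray(t,A(548,240),.195),ray(s,B(240,75),.2015),"can cap",ray(t,A(212,287),.205),ray(s,B(415,180),.205))
print("off",ray(t,P((294,231),(0,0),1.5625),.046), "cam",-t["R"].T@t["t"],-s["R"].T@s["t"])
print("mats",W(cad,[[-.025,.06,m],[-.025,-.06,m],[.028,0,.01]]))
E
python3 fit.py
```

```text
caddy [ 0.59334549 -0.00076687  0.15736624] [1.5 0.  0.7 1.2 1.  1.1 0.1 0.6 0.4 0.1 0.4 0.2 0.2 0.4 0.5 0.2 0.3 0.3
 0.3 0.2 0.3 0.4 0.6 0.  0.1 0.4 0.  0.4 2.2 0.1 1.2 0.4 0.6 0.3]
tray [ 0.49881634 -0.33345245  0.13922147] [0.5 0.7 0.2 1.3 0.7 0.9 0.3 0.9]
wax [[0.62306483 0.00306685 0.044     ]] [[0.62145322 0.00568579 0.044     ]]
black [[ 0.64431738 -0.20545211  0.05      ]] stand [[0.48550655 0.32781728 0.024     ]] [[0.48677025 0.33014312 0.024     ]]
yel nozzle [[ 0.57612939 -0.06437881  0.195     ]] [[ 0.58232189 -0.05816662  0.2015    ]] can cap [[0.55715402 0.05078809 0.205     ]] [[0.56272771 0.05803102 0.205     ]]
off [[0.65551663 0.19423407 0.046     ]] cam [ 0.36596656 -0.00744581  1.13779258] [1.10932664 0.66068554 1.20484652]
mats [[ 0.55925136  0.0545738   0.0115    ]
 [ 0.57805746 -0.06394342  0.0115    ]
 [ 0.62099951  0.00362122  0.01      ]]
```

```bash
cat > ov.py <<'E'
from fit import *
def ell(x,y,z,a,b,yaw,n=60):
    th=np.linspace(0,2*np.pi,n);return W((x,y,yaw),np.c_[a*np.cos(th),b*np.sin(th),np.full(n,z)])
def overlay(curves,name):
    ims=[]
    for d,(x,y,w,h,f) in((t,(205,130,100,80,5)),(s,(230,150,70,80,5))):
        im=crop(d,x,y,w,h,f)
        for pts,c in curves:
            p=(proj(d,pts)-(x,y)+.5)*f-.5
            cv2.polylines(im,[np.round(p*8).astype(int)],False,c,1,cv2.LINE_AA,3)
        ims.append(im)
    cv2.imwrite(name,cv2.resize(np.hstack(ims),(800,int(400*800/850))))
E
python3 - <<'E' 
from ov import *
m1,m2,dk=W(cad,[[-.025,.06,m],[-.025,-.06,m],[.028,0,.01]])
cur=[]
for z in(m,m+.1,m+.15):cur.append((ell(m2[0],m2[1],z,.0225,.028,cad[2]),(255,0,0)))
for z in(m,m+.1,m+.168):cur.append((ell(m1[0],m1[1],z,.0285,.0285,0),(0,0,255)))
for a in(40,60,80):
    q=np.radians(a)
    cur.append((W((m1[0],m1[1],cad[2]+np.pi-q),[[.028,0,m+.1],[.0555,0,m+.1]]),(0,255,0)))
for zz in(.01,.044):cur.append((ell(.6225,.004,zz,.0285,.0285,0),(255,0,255)))
overlay(cur,"pics/o1.png")
E
```

```text
caddy [ 0.59334549 -0.00076687  0.15736624] [1.5 0.  0.7 1.2 1.  1.1 0.1 0.6 0.4 0.1 0.4 0.2 0.2 0.4 0.5 0.2 0.3 0.3
 0.3 0.2 0.3 0.4 0.6 0.  0.1 0.4 0.  0.4 2.2 0.1 1.2 0.4 0.6 0.3]
tray [ 0.49881634 -0.33345245  0.13922147] [0.5 0.7 0.2 1.3 0.7 0.9 0.3 0.9]
wax [[0.62306483 0.00306685 0.044     ]] [[0.62145322 0.00568579 0.044     ]]
black [[ 0.64431738 -0.20545211  0.05      ]] stand [[0.48550655 0.32781728 0.024     ]] [[0.48677025 0.33014312 0.024     ]]
yel nozzle [[ 0.57612939 -0.06437881  0.195     ]] [[ 0.58232189 -0.05816662  0.2015    ]] can cap [[0.55715402 0.05078809 0.205     ]] [[0.56272771 0.05803102 0.205     ]]
off [[0.65551663 0.19423407 0.046     ]] cam [ 0.36596656 -0.00744581  1.13779258] [1.10932664 0.66068554 1.20484652]
mats [[ 0.55925136  0.0545738   0.0115    ]
 [ 0.57805746 -0.06394342  0.0115    ]
 [ 0.62099951  0.00362122  0.01      ]]
```

View pics/o1.png

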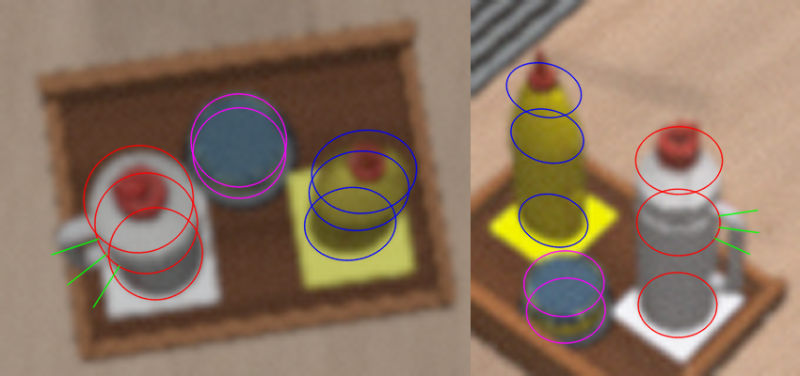

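The overlay agrees to about 3 mm: canister and bottle sit on their mats, and the handle points at about 109° (world +y). So I'll close the fingers along caddy x for both tall objects. Next, a planning helper and the first move.

```bash
cat > plan.py <<'E'
# usage: plan.py yaw_close_rad|- x y z [x y z ...]: slides (30mm units) from the present pose to each waypoint
import sys,numpy as np
from scipy.spatial.transform import Rotation as Ro
from workcell import sensors
st=sensors.read_state();R=Ro.from_rotvec(st["tool_rot"]).as_matrix();p=st["tcp_pos"]
print("t %.1f"%st["t"],"tcp",p.round(4),"close yaw %.3f"%np.arctan2(R[1,1],R[0,1]),"toolz",R[:,2].round(3),"w %.3f F %.1f q6 %.2f"%(st["width"],st["finger_force"],st["q"][5]),"wf",st["wrist_force"].round(1))
a=sys.argv[1]
if a!="-":
    y=float(a);best=[]
    for k in(0,np.pi,-np.pi):
        Y=np.array([np.cos(y+k),np.sin(y+k),0]);Z=np.array([0,0,-1.]);T=np.c_[np.cross(Y,Z),Y,Z]
        best.append(Ro.from_matrix(R.T@T).as_rotvec())
    for b in best[:2]: print("rot units",(b/np.radians(8)).round(2))
for w in np.array(sys.argv[2:],float).reshape(-1,3): print(w,"slide",((w-p)@R/.03).round(2))
E
python3 plan.py 0.157 .559 .055 .30 .559 .055 .1665
```

```text
t 0.1 tcp [ 0.2426 -0.6297  0.24  ] close yaw -1.203 toolz [-0.     0.001 -1.   ] w 1.004 F 0.0 q6 -0.04 wf [ 0.5 -0.1 -0.1]
rot units [-0.01 -0.01 -9.74]
rot units [-1.000e-02  1.000e-02  1.276e+01]
[0.559 0.055 0.3  ] slide [ 18.05 -17.51  -1.98]
[0.559  0.055  0.1665] slide [ 18.05 -17.5    2.47]
```

```bash
python3 -m jog '[{"rotation":[0,0,-1],"slide":[1.2,-1.1,-1],"grip":1},{"rotation":[0,0,-2],"slide":[2.3,-2.2,-2],"grip":1},{"rotation":[0,0,-3],"slide":[3.4,-3.3,-2],"grip":1},{"rotation":[0,0,-4],"slide":[4.5,-4.4,-2],"grip":1},{"rotation":[0,0,-5],"slide":[5.6,-5.5,-2],"grip":1},{"rotation":[0,0,-6],"slide":[6.7,-6.5,-2],"grip":1},{"rotation":[0,0,-7],"slide":[7.8,-7.6,-2],"grip":1},{"rotation":[0,0,-8],"slide":[9,-8.7,-2],"grip":1}]' 30; python3 plan.py 0.157 .559 .055 .30 .559 .055 .1665
```

```text
t: 0.9
tcp_pos: [0.4009, -0.2875, 0.3005]
tool_rot: [2.309, 2.13, -0.0]
wrist_force: [1.0, 0.8, -0.3]
width: 0.999
finger_force: 0.0
t 0.9 tcp [ 0.4009 -0.2875  0.3005] close yaw -0.081 toolz [-0. -0. -1.] w 0.999 F 0.0 q6 -0.59 wf [ 1.   0.8 -0.3]
rot units [-0.   0.  -1.7]
rot units [ 0.   0.  20.8]
[0.559 0.055 0.3  ] slide [11.8   4.33  0.02]
[0.559  0.055  0.1665] slide [11.8   4.33  4.47]
```

```bash
python3 -m jog '[{"rotation":[0,0,-1],"slide":[1.4,0.5,0],"grip":1},{"rotation":[0,0,-1.7],"slide":[2.9,1.1,0],"grip":1},{"rotation":[0,0,-1.7],"slide":[4.4,1.6,0],"grip":1},{"rotation":[0,0,-1.7],"slide":[5.9,2.2,0],"grip":1},{"rotation":[0,0,-1.7],"slide":[7.4,2.7,0],"grip":1},{"rotation":[0,0,-1.7],"slide":[8.9,3.25,0],"grip":1},{"rotation":[0,0,-1.7],"slide":[10.4,3.8,0],"grip":1},{"rotation":[0,0,-1.7],"slide":[11.8,4.33,0],"grip":1}]'; python3 plan.py 0.157 .559 .055 .1665
```

```text
t: 1.7
tcp_pos: [0.561, 0.0545, 0.3005]
tool_rot: [-2.046, -2.384, 0.0]
wrist_force: [0.6, 0.6, -0.0]
width: 1.002
finger_force: 0.0
t 1.7 tcp [0.561  0.0545 0.3005] close yaw 0.152 toolz [-0. -0. -1.] w 1.002 F 0.0 q6 -0.10 wf [ 0.6  0.6 -0. ]
rot units [-0.    0.   -0.04]
rot units [ 0.    0.   22.46]
[0.559  0.055  0.1665] slide [ 0.03 -0.06  4.47]
```

Descend, then close and hold gently.

```bash
python3 -m jog '[{"rotation":[0,0,0],"slide":[0,0,1],"grip":1},{"rotation":[0,0,0],"slide":[0,0,2],"grip":1},{"rotation":[0,0,0],"slide":[0,0,3],"grip":1},{"rotation":[0,0,0],"slide":[0,0,3.8],"grip":1},{"rotation":[0,0,0],"slide":[0,0,4.3],"grip":1},{"rotation":[0,0,0],"slide":[0,0,4.47],"grip":1},{"rotation":[0,0,0],"slide":[0,0,4.47],"grip":0.7},{"rotation":[0,0,0],"slide":[0,0,4.47],"grip":0.6}]' 30; python3 -m jog '[{"rotation":[0,0,0],"slide":[0,0,0],"grip":0.5},{"rotation":[0,0,0],"slide":[0,0,0],"grip":0.4},{"rotation":[0,0,0],"slide":[0,0,0],"grip":0.3},{"rotation":[0,0,0],"slide":[0,0,0],"grip":0.3},{"rotation":[0,0,0],"slide":[0,0,0],"grip":0.3},{"rotation":[0,0,0],"slide":[0,0,0],"grip":0.3},{"rotation":[0,0,0],"slide":[0,0,0],"grip":0.3},{"rotation":[0,0,0],"slide":[0,0,0],"grip":0.3}]' 30; python3 plan.py - .47 .055 .225 .43 -.1 .225 .493 -.289 .225 .493 -.289 .1625
```

```text
t: 2.5
tcp_pos: [0.5611, 0.0523, 0.1678]
tool_rot: [2.047, 2.382, 0.002]
wrist_force: [0.3, -0.3, 0.3]
width: 0.876
finger_force: 0.0
t: 3.3
tcp_pos: [0.5607, 0.0523, 0.1668]
tool_rot: [2.047, 2.383, 0.0]
wrist_force: [-2.0, 0.2, 5.5]
width: 0.557
finger_force: 28.6
t 3.3 tcp [0.5607 0.0523 0.1668] close yaw 0.151 toolz [ 0.  0. -1.] w 0.557 F 28.6 q6 -0.10 wf [-2.   0.2  5.5]
[0.47  0.055 0.225] slide [ 0.54 -2.97 -1.94]
[ 0.43  -0.1    0.225] slide [-4.36 -5.07 -1.94]
[ 0.493 -0.289  0.225] slide [-10.91  -3.95  -1.94]
[ 0.493  -0.289   0.1625] slide [-10.91  -3.95   0.14]
```

```bash
python3 -m jog '[{"rotation":[0,0,0],"slide":[0,0,0],"grip":0.3},{"rotation":[0,0,0],"slide":[0,0,-0.3],"grip":0.3},{"rotation":[0,0,0],"slide":[0,0,-0.8],"grip":0.3},{"rotation":[0,0,0],"slide":[0,0,-1.4],"grip":0.3},{"rotation":[0,0,0],"slide":[0,-0.5,-1.9],"grip":0.3},{"rotation":[0,0,0],"slide":[0.1,-1.2,-1.9],"grip":0.3},{"rotation":[0,0,0],"slide":[0.3,-2.1,-1.9],"grip":0.3},{"rotation":[0,0,0],"slide":[0.5,-3,-1.9],"grip":0.3}]' 40; python3 plan.py - .43 -.1 .225 .493 -.289 .225 .493 -.289 .1625
python3 -c "
from h import *
from workcell import vision
d=vision.snapshot('scene');cv2.imwrite('pics/s1.png',crop(d,180,110,160,150,4))"
```

```text
t: 4.1
tcp_pos: [0.4686, 0.0535, 0.2249]
tool_rot: [2.047, 2.382, 0.001]
wrist_force: [0.1, -0.4, -4.7]
width: 0.553
finger_force: 38.2
t 4.1 tcp [0.4686 0.0535 0.2249] close yaw 0.151 toolz [ 0.001  0.    -1.   ] w 0.553 F 38.2 q6 -0.09 wf [ 0.1 -0.4 -4.7]
[ 0.43  -0.1    0.225] slide [-4.87 -2.04 -0.  ]
[ 0.493 -0.289  0.225] slide [-11.41  -0.92  -0.  ]
[ 0.493  -0.289   0.1625] slide [-11.41  -0.92   2.08]
```

View pics/s1.png

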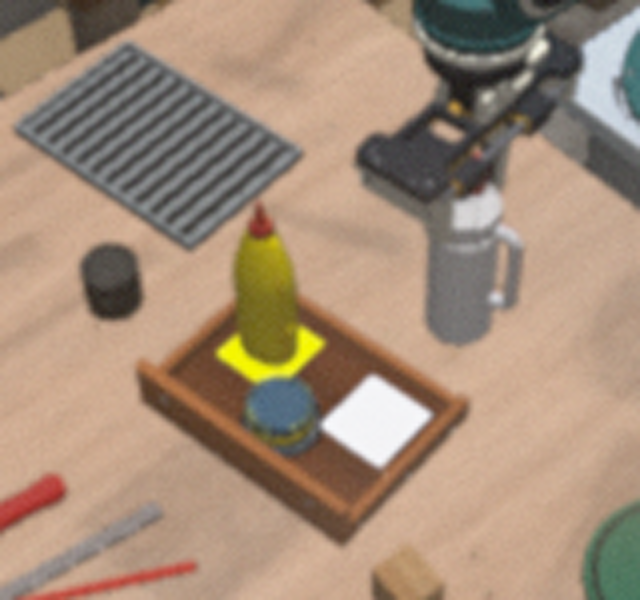

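The canister hangs upright in the gripper at (460,285), and the bottle and tin are undisturbed. Carry it on to the tray.

```bash
python3 -m jog '[{"rotation":[0,0,0],"slide":[-0.6,-0.4,0],"grip":0.3},{"rotation":[0,0,0],"slide":[-1.6,-1,0],"grip":0.3},{"rotation":[0,0,0],"slide":[-2.8,-1.4,0],"grip":0.3},{"rotation":[0,0,0],"slide":[-4,-1.8,0],"grip":0.3},{"rotation":[0,0,0],"slide":[-5.3,-2,0],"grip":0.3},{"rotation":[0,0,0],"slide":[-6.6,-1.8,0],"grip":0.3},{"rotation":[0,0,0],"slide":[-7.9,-1.5,0],"grip":0.3},{"rotation":[0,0,0],"slide":[-9,-1.3,0],"grip":0.3}]'; python3 plan.py 0.151 .493 -.289 .225 .493 -.289 .1625
```

```text
t: 4.95
tcp_pos: [0.472, -0.2214, 0.2251]
tool_rot: [2.047, 2.381, 0.0]
wrist_force: [1.8, 0.9, -6.2]
width: 0.553
finger_force: 38.2
t 5.0 tcp [ 0.472  -0.2214  0.2251] close yaw 0.151 toolz [ 0.001 -0.001 -1.   ] w 0.553 F 38.2 q6 -0.64 wf [ 1.8  0.9 -6.2]
rot units [ 0.01  0.01 -0.  ]
rot units [ 1.00e-02 -1.00e-02  2.25e+01]
[ 0.493 -0.289  0.225] slide [-2.33  0.35  0.  ]
[ 0.493  -0.289   0.1625] slide [-2.33  0.35  2.09]
```

```bash
python3 -m jog '[{"rotation":[0,0,0],"slide":[-0.8,0.1,0],"grip":0.3},{"rotation":[0,0,0],"slide":[-1.8,0.3,0],"grip":0.3},{"rotation":[0,0,0],"slide":[-2.33,0.35,0],"grip":0.3},{"rotation":[0,0,0],"slide":[-2.33,0.35,0.5],"grip":0.3},{"rotation":[0,0,0],"slide":[-2.33,0.35,1.1],"grip":0.3},{"rotation":[0,0,0],"slide":[-2.33,0.35,1.6],"grip":0.3},{"rotation":[0,0,0],"slide":[-2.33,0.35,1.9],"grip":0.3},{"rotation":[0,0,0],"slide":[-2.33,0.35,2.0],"grip":0.3}]'; python3 -m jog '[{"rotation":[0,0,0],"slide":[0,0,0],"grip":0.3},{"rotation":[0,0,0],"slide":[0,0,0.05],"grip":0.3},{"rotation":[0,0,0],"slide":[0,0,0.08],"grip":0.3},{"rotation":[0,0,0],"slide":[0,0,0.1],"grip":0.3},{"rotation":[0,0,0],"slide":[0,0,0.11],"grip":0.3},{"rotation":[0,0,0],"slide":[0,0,0.11],"grip":0.3},{"rotation":[0,0,0],"slide":[0,0,0.11],"grip":0.3},{"rotation":[0,0,0],"slide":[0,0,0.11],"grip":0.3}]' 15
```

```text
t: 5.75
tcp_pos: [0.4921, -0.286, 0.1621]
tool_rot: [-2.045, -2.382, 0.0]
wrist_force: [-0.3, -0.4, -5.5]
width: 0.555
finger_force: 38.2
t: 6.55
tcp_pos: [0.4927, -0.287, 0.1613]
tool_rot: [2.046, 2.382, 0.0]
wrist_force: [-2.9, 0.8, 6.2]
width: 0.556
finger_force: 14.4
```

Contact felt, so release and rise.

```bash
python3 -m jog '[{"rotation":[0,0,0],"slide":[0,0,0],"grip":0.6},{"rotation":[0,0,0],"slide":[0,0,0],"grip":0.8},{"rotation":[0,0,0],"slide":[0,0,0],"grip":1},{"rotation":[0,0,0],"slide":[0,0,0],"grip":1},{"rotation":[0,0,0],"slide":[0,0,0],"grip":1},{"rotation":[0,0,0],"slide":[0,0,0],"grip":1},{"rotation":[0,0,0],"slide":[0,0,0],"grip":1},{"rotation":[0,0,0],"slide":[0,0,-0.3],"grip":1}]' 30;python3 -m jog '[{"rotation":[0,0,0],"slide":[0,0,-0.5],"grip":1},{"rotation":[0,0,0],"slide":[0,0,-1.5],"grip":1},{"rotation":[0,0,0],"slide":[0,0,-2.8],"grip":1},{"rotation":[0,0,0],"slide":[0,0,-4],"grip":1},{"rotation":[0,0,0],"slide":[1,0,-4.2],"grip":1},{"rotation":[0,0,0],"slide":[2.3,0.6,-4.2],"grip":1},{"rotation":[0,0,0],"slide":[3.6,1.2,-4.2],"grip":1},{"rotation":[0,0,0],"slide":[5,1.8,-4.2],"grip":1}]'; python3 plan.py 0.157 .579 -.063 .29 .579 -.063 .1505
```

```text
t: 7.35
tcp_pos: [0.4921, -0.2865, 0.1685]
tool_rot: [-2.046, -2.382, 0.0]
wrist_force: [-0.1, 0.4, 0.6]
width: 1.001
finger_force: 0.0
t: 8.15
tcp_pos: [0.5233, -0.129, 0.2971]
tool_rot: [2.047, 2.381, 0.001]
wrist_force: [-0.4, -1.0, 0.3]
width: 1.0
finger_force: 0.0
t 8.2 tcp [ 0.5233 -0.129   0.2971] close yaw 0.151 toolz [ 0.002 -0.001 -1.   ] w 1.000 F 0.0 q6 -0.44 wf [-0.4 -1.   0.3]
rot units [ 0.01  0.01 -0.05]
rot units [ 1.000e-02 -2.000e-02  2.245e+01]
[ 0.579 -0.063  0.29 ] slide [1.9  2.17 0.24]
[ 0.579  -0.063   0.1505] slide [1.9  2.16 4.89]
```

```bash
python3 -m jog '[{"rotation":[0,0,0],"slide":[1,1,0.2],"grip":1},{"rotation":[0,0,0],"slide":[1.9,2.15,0.2],"grip":1},{"rotation":[0,0,0],"slide":[1.9,2.15,1.2],"grip":1},{"rotation":[0,0,0],"slide":[1.9,2.15,2.4],"grip":1},{"rotation":[0,0,0],"slide":[1.9,2.15,3.6],"grip":1},{"rotation":[0,0,0],"slide":[1.9,2.15,4.4],"grip":1},{"rotation":[0,0,0],"slide":[1.9,2.15,4.8],"grip":1},{"rotation":[0,0,0],"slide":[1.9,2.15,4.89],"grip":1}]' 25; python3 -m jog '[{"rotation":[0,0,0],"slide":[0,0,0],"grip":0.8},{"rotation":[0,0,0],"slide":[0,0,0],"grip":0.6},{"rotation":[0,0,0],"slide":[0,0,0],"grip":0.5},{"rotation":[0,0,0],"slide":[0,0,0],"grip":0.4},{"rotation":[0,0,0],"slide":[0,0,0],"grip":0.3},{"rotation":[0,0,0],"slide":[0,0,0],"grip":0.2},{"rotation":[0,0,0],"slide":[0,0,0],"grip":0.2},{"rotation":[0,0,0],"slide":[0,0,0],"grip":0.2}]' 25; python3 plan.py - .48 -.05 .21 .44 -.15 .26 .508 -.397 .26 .508 -.397 .146
```

```text
t: 8.95
tcp_pos: [0.5783, -0.0643, 0.1485]
tool_rot: [-2.047, -2.383, 0.0]
wrist_force: [0.2, -0.2, -0.0]
width: 1.0
finger_force: 0.0
t: 9.75
tcp_pos: [0.5785, -0.0643, 0.1486]
tool_rot: [2.047, 2.383, 0.0]
wrist_force: [1.8, 0.2, 0.7]
width: 0.436
finger_force: 22.9
t 9.8 tcp [ 0.5785 -0.0643  0.1486] close yaw 0.151 toolz [ 0.  0. -1.] w 0.436 F 22.9 q6 -0.31 wf [1.8 0.2 0.7]
[ 0.48 -0.05  0.21] slide [ 0.97 -3.17 -2.05]
[ 0.44 -0.15  0.26] slide [-2.13 -4.99 -3.72]
[ 0.508 -0.397  0.26 ] slide [-10.61  -3.99  -3.72]
[ 0.508 -0.397  0.146] slide [-10.61  -3.99   0.08]
```

```bash
python3 -m jog '[{"rotation":[0,0,0],"slide":[0,0,0],"grip":0.2},{"rotation":[0,0,0],"slide":[0,0,-0.3],"grip":0.2},{"rotation":[0,0,0],"slide":[0,0,-0.9],"grip":0.2},{"rotation":[0,0,0],"slide":[0,0,-1.7],"grip":0.2},{"rotation":[0,0,0],"slide":[0,0,-2.5],"grip":0.2},{"rotation":[0,0,0],"slide":[0,0,-2.6],"grip":0.2},{"rotation":[0,0,0],"slide":[-0.5,0.2,-2.6],"grip":0.2},{"rotation":[0,0,0],"slide":[-1.3,0.4,-2.6],"grip":0.2}]' 35; python3 plan.py - .60 -.24 .2266 .60 -.38 .2266 .508 -.397 .2266 .508 -.397 .1436
```

```text
t: 10.55
tcp_pos: [0.5962, -0.101, 0.2254]
tool_rot: [-2.045, -2.384, 0.001]
wrist_force: [-0.0, -0.3, -5.2]
width: 0.435
finger_force: 32.3
t 10.6 tcp [ 0.5962 -0.101   0.2254] close yaw 0.153 toolz [-0.001  0.    -1.   ] w 0.435 F 32.3 q6 -0.36 wf [-0.  -0.3 -5.2]
[ 0.6    -0.24    0.2266] slide [-4.6  -0.58 -0.04]
[ 0.6    -0.38    0.2266] slide [-9.21 -1.29 -0.04]
[ 0.508  -0.397   0.2266] slide [-9.31 -4.41 -0.04]
[ 0.508  -0.397   0.1436] slide [-9.31 -4.4   2.73]
```

```bash
python3 -m jog '[{"rotation":[0,0,0],"slide":[-1,0,0],"grip":0.2},{"rotation":[0,0,0],"slide":[-2.3,-0.2,0],"grip":0.2},{"rotation":[0,0,0],"slide":[-3.6,-0.4,0],"grip":0.2},{"rotation":[0,0,0],"slide":[-5,-0.6,0],"grip":0.2},{"rotation":[0,0,0],"slide":[-6.4,-0.8,0],"grip":0.2},{"rotation":[0,0,0],"slide":[-7.8,-1,0],"grip":0.2},{"rotation":[0,0,0],"slide":[-8.8,-1.2,0],"grip":0.2},{"rotation":[0,0,0],"slide":[-9.2,-1.6,0],"grip":0.2}]'; python3 plan.py 0.152 .508 -.397 .2266 .508 -.397 .1446
```

```text
t: 11.35
tcp_pos: [0.5896, -0.3841, 0.2236]
tool_rot: [-2.047, -2.379, 0.001]
wrist_force: [-0.4, 0.2, -5.2]
width: 0.436
finger_force: 32.4
t 11.3 tcp [ 0.5896 -0.3841  0.2236] close yaw 0.150 toolz [-0.003  0.001 -1.   ] w 0.436 F 32.4 q6 -0.76 wf [-0.4  0.2 -5.2]
rot units [-0.02 -0.01 -0.02]
rot units [-2.000e-02  3.000e-02  2.248e+01]
[ 0.508  -0.397   0.2266] slide [-0.02 -2.76 -0.09]
[ 0.508  -0.397   0.1446] slide [-0.02 -2.75  2.64]
```

```bash
python3 -m jog '[{"rotation":[0,0,0],"slide":[0,-0.8,0],"grip":0.2},{"rotation":[0,0,0],"slide":[0,-1.8,0],"grip":0.2},{"rotation":[0,0,0],"slide":[0,-2.6,0],"grip":0.2},{"rotation":[0,0,0],"slide":[0,-2.75,0.5],"grip":0.2},{"rotation":[0,0,0],"slide":[0,-2.75,1.3],"grip":0.2},{"rotation":[0,0,0],"slide":[0,-2.75,2],"grip":0.2},{"rotation":[0,0,0],"slide":[0,-2.75,2.4],"grip":0.2},{"rotation":[0,0,0],"slide":[0,-2.75,2.5],"grip":0.2}]'; python3 -m jog '[{"rotation":[0,0,0],"slide":[0,0,0],"grip":0.2},{"rotation":[0,0,0],"slide":[0,0,0.05],"grip":0.2},{"rotation":[0,0,0],"slide":[0,0,0.08],"grip":0.2},{"rotation":[0,0,0],"slide":[0,0,0.12],"grip":0.2},{"rotation":[0,0,0],"slide":[0,0,0.15],"grip":0.2},{"rotation":[0,0,0],"slide":[0,0,0.15],"grip":0.2},{"rotation":[0,0,0],"slide":[0,0,0.15],"grip":0.2},{"rotation":[0,0,0],"slide":[0,0,0.15],"grip":0.2}]' 15; python3 plan.py -
```

```text
t: 12.15
tcp_pos: [0.5083, -0.3929, 0.149]
tool_rot: [-2.045, -2.381, -0.0]
wrist_force: [0.4, 0.6, -4.5]
width: 0.433
finger_force: 32.4
t: 12.95
tcp_pos: [0.5088, -0.3935, 0.1471]
tool_rot: [2.047, 2.383, 0.0]
wrist_force: [0.2, 0.2, -5.1]
width: 0.43
finger_force: 14.3
t 12.9 tcp [ 0.5088 -0.3935  0.1471] close yaw 0.151 toolz [ 0. -0. -1.] w 0.430 F 14.3 q6 -0.85 wf [ 0.2  0.2 -5.1]
```

```bash
python3 -m jog '[{"rotation":[0,0,0],"slide":[0,0,0.04],"grip":0.2},{"rotation":[0,0,0],"slide":[0,0,0.08],"grip":0.2},{"rotation":[0,0,0],"slide":[0,0,0.11],"grip":0.2},{"rotation":[0,0,0],"slide":[0,0,0.13],"grip":0.2},{"rotation":[0,0,0],"slide":[0,0,0.13],"grip":0.2},{"rotation":[0,0,0],"slide":[0,0,0.13],"grip":0.2},{"rotation":[0,0,0],"slide":[0,0,0.13],"grip":0.2},{"rotation":[0,0,0],"slide":[0,0,0.13],"grip":0.2}]' 15
```

```text
t: 13.75
tcp_pos: [0.5088, -0.3935, 0.1432]
tool_rot: [2.047, 2.383, 0.0]
wrist_force: [-0.3, 0.2, -4.7]
width: 0.425
finger_force: 14.3
```

```bash
python3 -m jog '[{"rotation":[0,0,0],"slide":[0,0,0.02],"grip":0.2},{"rotation":[0,0,0],"slide":[0,0,0.03],"grip":0.2},{"rotation":[0,0,0],"slide":[0,0,0.05],"grip":0.2},{"rotation":[0,0,0],"slide":[0,0,0.06],"grip":0.2},{"rotation":[0,0,0],"slide":[0,0,0.07],"grip":0.2},{"rotation":[0,0,0],"slide":[0,0,0.07],"grip":0.2},{"rotation":[0,0,0],"slide":[0,0,0.07],"grip":0.2},{"rotation":[0,0,0],"slide":[0,0,0.07],"grip":0.2}]' 20
python3 -c "
from h import *
from workcell import vision
d=vision.snapshot('scene');cv2.imwrite('pics/s2.png',crop(d,170,90,110,100,6))"
```

```text
t: 14.55
tcp_pos: [0.5091, -0.3938, 0.1429]
tool_rot: [2.046, 2.382, 0.0]
wrist_force: [-2.3, 2.6, 12.6]
width: 0.423
finger_force: 19.2
```

View pics/s2.png

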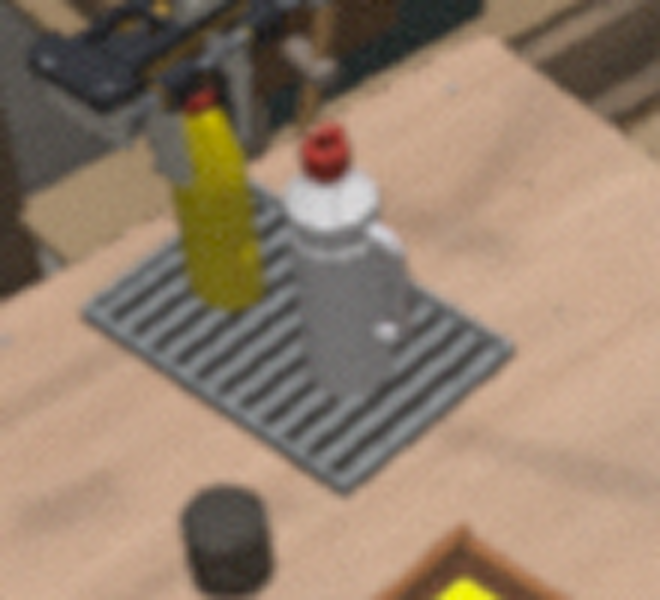

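Both objects stand on the tray: bottle base near (235,300), canister near (355,390). Contact is confirmed, so release.

```bash
python3 -m jog '[{"rotation":[0,0,0],"slide":[0,0,0],"grip":0.43},{"rotation":[0,0,0],"slide":[0,0,0],"grip":0.5},{"rotation":[0,0,0],"slide":[0,0,0],"grip":0.7},{"rotation":[0,0,0],"slide":[0,0,0],"grip":1},{"rotation":[0,0,0],"slide":[0,0,0],"grip":1},{"rotation":[0,0,0],"slide":[0,0,0],"grip":1},{"rotation":[0,0,0],"slide":[0,0,0],"grip":1},{"rotation":[0,0,0],"slide":[0,0,-0.3],"grip":1}]' 30;python3 -m jog '[{"rotation":[0,0,0],"slide":[0,0,-1],"grip":1},{"rotation":[0,0,0],"slide":[0,0,-2.5],"grip":1},{"rotation":[0,0,0],"slide":[0,0,-4],"grip":1},{"rotation":[0,0,0],"slide":[0,0,-5],"grip":1},{"rotation":[0,0,1],"slide":[1,0.4,-5],"grip":1},{"rotation":[0,0,2],"slide":[2.4,0.9,-5],"grip":1},{"rotation":[0,0,3],"slide":[3.8,1.3,-5],"grip":1},{"rotation":[0,0,4],"slide":[5.2,1.8,-5],"grip":1}]'
python3 plan.py 1.728 .622 .004 .15 .622 .004 .037 
python3 -c "
from h import *
from workcell import vision
for n in('top','scene'):
  d=vision.snapshot(n);pickle.dump(d,open(n+'1.pkl','wb'))
d=ld('top1')
cv2.imwrite('pics/t3.png',np.vstack([crop(d,190,130,230,115,3)]))"
```

```text
t: 15.4
tcp_pos: [0.5084, -0.3932, 0.1491]
tool_rot: [-2.046, -2.382, 0.0]
wrist_force: [0.0, 0.0, 0.1]
width: 0.959
finger_force: 0.0
t: 16.2
tcp_pos: [0.5384, -0.2297, 0.3009]
tool_rot: [2.63, 1.718, 0.001]
wrist_force: [0.7, 0.1, -0.4]
width: 1.001
finger_force: 0.0
t 16.2 tcp [ 0.5384 -0.2297  0.3009] close yaw -0.413 toolz [ 0.001 -0.    -1.   ] w 1.001 F 0.0 q6 -0.03 wf [ 0.7  0.1 -0.4]
rot units [ 0.000e+00  1.000e-02 -1.534e+01]
rot units [ 0.01 -0.    7.16]
[0.622 0.004 0.15 ] slide [ 8.25 -0.58  5.03]
[0.622 0.004 0.037] slide [ 8.25 -0.58  8.8 ]
```

View pics/t3.png

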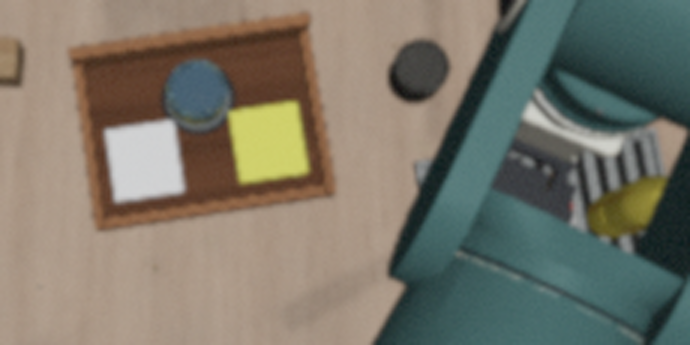

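The bench view shows both mats free, wax tin at (198,90), black tin at (420,70) and the bottle upright on the tray, leaning outward only from perspective. I'll refine the numbers.

```bash
python3 - <<'E' | tail -8
from fit import *
Q=lambda *uv:P(uv,(190,130),3)
w,y=ray(t,[Q(145.7,161.5),Q(268.7,143.7)],m)
print("mats",w,y)
# grey-level segmentation for tins (top view): silhouette bbox
d=ld("top1");im=d["image"].astype(int)
print("lid wax",ray(d,Q(198,88),.044))
sil=lambda n,x0,y0,x1,y1,f:(lambda mk:(np.argwhere(mk)[:,::-1]+[x0,y0]))(f(im[y0:y1,x0:x1]))
wx=sil("w",240,145,272,178,lambda a:(a[...,2]>a[...,0]+5))
bk=sil("b",318,140,342,166,lambda a:a.sum(2)<240)
def model(xy,z0,z1,r):
    th=np.linspace(0,2*np.pi,80);c=np.c_[xy[0]+r*np.cos(th),xy[1]+r*np.sin(th)]
    h=cv2.convexHull(np.vstack([proj(d,np.c_[c,np.full(80,z)]) for z in(z0,z1)]).astype(np.float32));M=cv2.moments(h)
    return np.array([M["m10"],M["m01"]])/M["m00"],M["m00"]
for n,px,z0,z1,r,g in(("wax",wx,.01,.044,.0285,(.622,.004)),("blk",bk,0,.05,.0265,(.644,-.205))):
    c=px.mean(0);s_=least_squares(lambda q:model(q,z0,z1,r)[0]-c,g).x
    print(n,s_.round(4),len(px),model(s_,z0,z1,r)[1])
E
```

```text
off [[0.65551663 0.19423407 0.046     ]] cam [ 0.36596656 -0.00744581  1.13779258] [1.10932664 0.66068554 1.20484652]
mats [[ 0.55925136  0.0545738   0.0115    ]
 [ 0.57805746 -0.06394342  0.0115    ]
 [ 0.62099951  0.00362122  0.01      ]]
mats [0.55907763 0.05270993 0.0115    ] [ 0.57673917 -0.06479687  0.0115    ]
lid wax [[0.62347702 0.00280127 0.044     ]]
wax [0.6248 0.0035] 330 360.59769804845564
blk [ 0.6447 -0.2068] 294 354.80752930091694
```

```bash
python3 -m jog '[{"rotation":[0,0,0.9],"slide":[1.2,-0.1,0],"grip":1},{"rotation":[0,0,1.8],"slide":[2.6,-0.2,0],"grip":1},{"rotation":[0,0,2.8],"slide":[4,-0.3,0.5],"grip":1},{"rotation":[0,0,3.8],"slide":[5.3,-0.4,1.2],"grip":1},{"rotation":[0,0,4.8],"slide":[6.5,-0.5,2.1],"grip":1},{"rotation":[0,0,5.8],"slide":[7.5,-0.55,3],"grip":1},{"rotation":[0,0,6.7],"slide":[8.2,-0.6,4],"grip":1},{"rotation":[0,0,7.16],"slide":[8.25,-0.6,5],"grip":1}]' 20; python3 plan.py 1.728 .623 .003 .15 .623 .003 .0365
```

```text
t: 17.1
tcp_pos: [0.6207, 0.005, 0.1495]
tool_rot: [-3.131, -0.254, -0.001]
wrist_force: [0.3, -0.2, -0.4]
width: 1.0
finger_force: 0.0
t 17.1 tcp [0.6207 0.005  0.1495] close yaw -1.409 toolz [ 0.001  0.    -1.   ] w 1.000 F 0.0 q6 1.38 wf [ 0.3 -0.2 -0.4]
rot units [ 1.000e-02 -0.000e+00 -2.246e+01]
rot units [-0.   -0.    0.04]
[0.623 0.003 0.15 ] slide [ 0.06  0.08 -0.02]
[0.623  0.003  0.0365] slide [0.06 0.08 3.77]
```

```bash
python3 -m jog '[{"rotation":[0,0,0],"slide":[0.06,0.08,1],"grip":1},{"rotation":[0,0,0],"slide":[0.06,0.08,2],"grip":1},{"rotation":[0,0,0],"slide":[0.06,0.08,2.8],"grip":1},{"rotation":[0,0,0],"slide":[0.06,0.08,3.4],"grip":1},{"rotation":[0,0,0],"slide":[0.06,0.08,3.65],"grip":1},{"rotation":[0,0,0],"slide":[0.06,0.08,3.7],"grip":1},{"rotation":[0,0,0],"slide":[0.06,0.08,3.7],"grip":0.8},{"rotation":[0,0,0],"slide":[0.06,0.08,3.7],"grip":0.7}]' 20; python3 -m jog '[{"rotation":[0,0,0],"slide":[0,0,0],"grip":0.6},{"rotation":[0,0,0],"slide":[0,0,0],"grip":0.5},{"rotation":[0,0,0],"slide":[0,0,0],"grip":0.4},{"rotation":[0,0,0],"slide":[0,0,0],"grip":0.4},{"rotation":[0,0,0],"slide":[0,0,0],"grip":0.4},{"rotation":[0,0,0],"slide":[0,0,0],"grip":0.4},{"rotation":[0,0,0],"slide":[0,0,0],"grip":0.4},{"rotation":[0,0,0],"slide":[0,0,0],"grip":0.4}]' 20; python3 plan.py - .623 .003 .12 .486 .329 .12 .486 .329 .0525
```

```text
t: 17.9
tcp_pos: [0.6228, 0.0011, 0.0403]
tool_rot: [3.131, 0.257, 0.002]
wrist_force: [0.7, 0.1, -0.5]
width: 0.878
finger_force: 0.0
t: 18.7
tcp_pos: [0.6224, 0.0013, 0.0394]
tool_rot: [-3.131, -0.257, -0.001]
wrist_force: [-1.9, 1.8, 5.3]
width: 0.598
finger_force: 20.0
t 18.7 tcp [0.6224 0.0013 0.0394] close yaw -1.407 toolz [ 0.  0. -1.] w 0.598 F 20.0 q6 1.37 wf [-1.9  1.8  5.3]
[0.623 0.003 0.12 ] slide [ 0.03 -0.05 -2.69]
[0.486 0.329 0.12 ] slide [ -2.7  -11.52  -2.69]
[0.486  0.329  0.0525] slide [ -2.7  -11.52  -0.44]
```

```bash
python3 -m jog '[{"rotation":[0,0,0],"slide":[0,0,-0.5],"grip":0.4},{"rotation":[0,0,0],"slide":[0,0,-1.5],"grip":0.4},{"rotation":[0,0,0],"slide":[0,0,-2.7],"grip":0.4},{"rotation":[0,0,0],"slide":[-0.2,-1,-2.7],"grip":0.4},{"rotation":[0,0,0],"slide":[-0.5,-2.4,-2.7],"grip":0.4},{"rotation":[0,0,0],"slide":[-0.9,-3.8,-2.7],"grip":0.4},{"rotation":[0,0,0],"slide":[-1.2,-5.2,-2.7],"grip":0.4},{"rotation":[0,0,0],"slide":[-1.5,-6.6,-2.7],"grip":0.4}]' 30; python3 -m jog '[{"rotation":[0,0,0],"slide":[-0.3,-1.4,0],"grip":0.4},{"rotation":[0,0,0],"slide":[-0.6,-2.7,0],"grip":0.4},{"rotation":[0,0,0],"slide":[-0.9,-3.8,0],"grip":0.4},{"rotation":[0,0,0],"slide":[-1.2,-4.7,0],"grip":0.4},{"rotation":[0,0,0],"slide":[-1.2,-4.9,0.5],"grip":0.4},{"rotation":[0,0,0],"slide":[-1.2,-4.9,1.1],"grip":0.4},{"rotation":[0,0,0],"slide":[-1.2,-4.9,1.6],"grip":0.4},{"rotation":[0,0,0],"slide":[-1.2,-4.9,1.8],"grip":0.4}]'; python3 plan.py - .486 .329 .0534
```

```text
t: 19.5
tcp_pos: [0.5447, 0.1904, 0.1209]
tool_rot: [3.131, 0.257, 0.001]
wrist_force: [0.9, 0.3, -1.8]
width: 0.595
finger_force: 30.0
t: 20.3
tcp_pos: [0.4857, 0.3273, 0.0641]
tool_rot: [3.13, 0.256, -0.003]
wrist_force: [-0.6, 0.3, -0.5]
width: 0.595
finger_force: 30.0
t 20.3 tcp [0.4857 0.3273 0.0641] close yaw -1.407 toolz [-0.002 -0.001 -1.   ] w 0.595 F 30.0 q6 1.96 wf [-0.6  0.3 -0.5]
[0.486  0.329  0.0534] slide [ 0.02 -0.05  0.36]
```

```bash
python3 -m jog '[{"rotation":[0,0,0],"slide":[0,0,0.1],"grip":0.4},{"rotation":[0,0,0],"slide":[0,0,0.2],"grip":0.4},{"rotation":[0,0,0],"slide":[0,0,0.25],"grip":0.4},{"rotation":[0,0,0],"slide":[0,0,0.28],"grip":0.4},{"rotation":[0,0,0],"slide":[0,0,0.3],"grip":0.4},{"rotation":[0,0,0],"slide":[0,0,0.33],"grip":0.4},{"rotation":[0,0,0],"slide":[0,0,0.35],"grip":0.4},{"rotation":[0,0,0],"slide":[0,0,0.35],"grip":0.4}]' 15
```

```text
t: 21.1
tcp_pos: [0.486, 0.3283, 0.0555]
tool_rot: [3.131, 0.257, -0.0]
wrist_force: [0.2, -0.1, -0.5]
width: 0.6
finger_force: 15.0
```

```bash
python3 -m jog '[{"rotation":[0,0,0],"slide":[0,0,0.03],"grip":0.4},{"rotation":[0,0,0],"slide":[0,0,0.05],"grip":0.4},{"rotation":[0,0,0],"slide":[0,0,0.07],"grip":0.4},{"rotation":[0,0,0],"slide":[0,0,0.08],"grip":0.4},{"rotation":[0,0,0],"slide":[0,0,0.09],"grip":0.4},{"rotation":[0,0,0],"slide":[0,0,0.09],"grip":0.4},{"rotation":[0,0,0],"slide":[0,0,0.09],"grip":0.4},{"rotation":[0,0,0],"slide":[0,0,0.09],"grip":0.4}]' 15
```

```text
t: 21.9
tcp_pos: [0.4861, 0.3283, 0.0534]
tool_rot: [-3.131, -0.257, -0.0]
wrist_force: [-3.7, -2.1, 5.8]
width: 0.598
finger_force: 15.0
```

Contact. Release, rise and head to the black tin.

```bash
python3 -m jog '[{"rotation":[0,0,0],"slide":[0,0,0],"grip":0.65},{"rotation":[0,0,0],"slide":[0,0,0],"grip":0.8},{"rotation":[0,0,0],"slide":[0,0,0],"grip":1},{"rotation":[0,0,0],"slide":[0,0,0],"grip":1},{"rotation":[0,0,0],"slide":[0,0,0],"grip":1},{"rotation":[0,0,0],"slide":[0,0,-0.5],"grip":1},{"rotation":[0,0,0],"slide":[0,0,-1.8],"grip":1},{"rotation":[0,0,0],"slide":[0,0,-3.2],"grip":1}]' 20;  python3 plan.py 1.728 .644 -.206 .15 .644 -.206 .035
```

```text
t: 22.7
tcp_pos: [0.4856, 0.328, 0.1503]
tool_rot: [3.13, 0.257, -0.002]
wrist_force: [0.6, 0.9, -0.1]
width: 1.001
finger_force: 0.0
t 22.7 tcp [0.4856 0.328  0.1503] close yaw -1.407 toolz [-0.001 -0.001 -1.   ] w 1.001 F 0.0 q6 1.96 wf [ 0.6  0.9 -0.1]
rot units [-2.000e-02  1.000e-02 -2.245e+01]
rot units [0.   0.01 0.05]
[ 0.644 -0.206  0.15 ] slide [ 2.31 18.42  0.02]
[ 0.644 -0.206  0.035] slide [ 2.31 18.42  3.85]
```

```bash
python3 -m jog '[{"rotation":[0,0,0],"slide":[0.3,1.3,-0.3],"grip":1},{"rotation":[0,0,0],"slide":[0.6,2.7,-0.3],"grip":1},{"rotation":[0,0,0],"slide":[0.9,4.2,-0.3],"grip":1},{"rotation":[0,0,0],"slide":[1.2,5.7,-0.3],"grip":1},{"rotation":[0,0,0],"slide":[1.5,7.2,-0.3],"grip":1},{"rotation":[0,0,0],"slide":[1.8,8.7,-0.3],"grip":1},{"rotation":[0,0,0],"slide":[2.1,10.2,-0.3],"grip":1},{"rotation":[0,0,0],"slide":[2.3,11.7,-0.3],"grip":1}]'; python3 -m jog '[{"rotation":[0,0,0],"slide":[0,1.4,0],"grip":1},{"rotation":[0,0,0],"slide":[0,2.9,0],"grip":1},{"rotation":[0,0,0],"slide":[0,4.3,0],"grip":1},{"rotation":[0,0,0],"slide":[0,5.5,0],"grip":1},{"rotation":[0,0,0],"slide":[0,6.3,0],"grip":1},{"rotation":[0,0,0],"slide":[0,6.7,0.3],"grip":1},{"rotation":[0,0,0],"slide":[0,6.7,1],"grip":1},{"rotation":[0,0,0],"slide":[0,6.7,1.5],"grip":1}]'; python3 plan.py 1.728 .644 -.206 .15 .644 -.206 .033
python3 -c "
from h import *
from workcell import vision
d=vision.snapshot('scene')
cv2.imwrite('pics/s4.png',np.hstack([crop(d,170,90,130,150,3),crop(d,270,200,130,150,3)]))"
```

```text
t: 23.5
tcp_pos: [0.6119, -0.0086, 0.1593]
tool_rot: [3.131, 0.257, 0.002]
wrist_force: [0.1, 1.0, 0.7]
width: 1.001
finger_force: 0.0
t: 24.3
tcp_pos: [0.6439, -0.2047, 0.1116]
tool_rot: [-3.131, -0.257, 0.001]
wrist_force: [-0.9, 0.2, -0.6]
width: 0.993
finger_force: 0.0
t 24.3 tcp [ 0.6439 -0.2047  0.1116] close yaw -1.407 toolz [-0.001  0.    -1.   ] w 0.993 F 0.0 q6 1.06 wf [-0.9  0.2 -0.6]
rot units [-1.000e-02 -1.000e-02 -2.245e+01]
rot units [-0.    0.    0.05]
[ 0.644 -0.206  0.15 ] slide [-0.    0.04 -1.28]
[ 0.644 -0.206  0.033] slide [-0.    0.04  2.62]
```

View pics/s4.png

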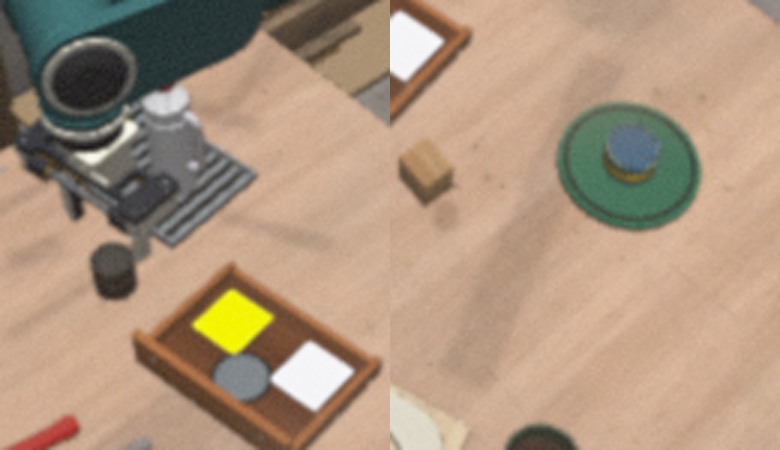

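The wax tin stands centred on the green stand at (632,150), and the empty grey disc is visible at (242,377). Grasp the black tin and compute the disc position.

```bash
python3 -c "
from h import *
print('disc',ray(ld('scene'),[(250.3,215.3)],.01))"
python3 -m jog '[{"rotation":[0,0,0],"slide":[0,0.04,0.8],"grip":1},{"rotation":[0,0,0],"slide":[0,0.04,1.6],"grip":1},{"rotation":[0,0,0],"slide":[0,0.04,2.2],"grip":1},{"rotation":[0,0,0],"slide":[0,0.04,2.5],"grip":1},{"rotation":[0,0,0],"slide":[0,0.04,2.6],"grip":1},{"rotation":[0,0,0],"slide":[0,0.04,2.6],"grip":0.8},{"rotation":[0,0,0],"slide":[0,0.04,2.6],"grip":0.65},{"rotation":[0,0,0],"slide":[0,0.04,2.6],"grip":0.55}]' 20; python3 -m jog '[{"rotation":[0,0,0],"slide":[0,0,0],"grip":0.5},{"rotation":[0,0,0],"slide":[0,0,0],"grip":0.4},{"rotation":[0,0,0],"slide":[0,0,0],"grip":0.4},{"rotation":[0,0,0],"slide":[0,0,0],"grip":0.4},{"rotation":[0,0,0],"slide":[0,0,0],"grip":0.4},{"rotation":[0,0,0],"slide":[0,0,0],"grip":0.4},{"rotation":[0,0,0],"slide":[0,0,0],"grip":0.4},{"rotation":[0,0,0],"slide":[0,0,-0.3],"grip":0.4}]' 20; python3 plan.py - .6205 .003 .12 .6205 .003 .046
```

```text
disc [[0.62051757 0.004578   0.01      ]]
t: 25.15
tcp_pos: [0.6448, -0.2063, 0.0359]
tool_rot: [3.131, 0.257, 0.002]
wrist_force: [0.4, -0.4, -0.1]
width: 0.787
finger_force: 0.0
t: 25.95
tcp_pos: [0.6437, -0.2059, 0.0427]
tool_rot: [-3.13, -0.257, 0.003]
wrist_force: [0.2, 0.7, -2.0]
width: 0.56
finger_force: 20.0
t 25.9 tcp [ 0.6437 -0.2059  0.0427] close yaw -1.407 toolz [-0.002  0.001 -1.   ] w 0.560 F 20.0 q6 1.06 wf [ 0.2  0.7 -2. ]
[0.6205 0.003  0.12  ] slide [ 0.37 -7.   -2.57]
[0.6205 0.003  0.046 ] slide [ 0.37 -7.   -0.1 ]
```

```bash
python3 -m jog '[{"rotation":[0,0,0],"slide":[0,0,-1],"grip":0.4},{"rotation":[0,0,0],"slide":[0,-0.5,-2],"grip":0.4},{"rotation":[0,0,0],"slide":[0.1,-1.6,-2.57],"grip":0.4},{"rotation":[0,0,0],"slide":[0.2,-2.9,-2.57],"grip":0.4},{"rotation":[0,0,0],"slide":[0.3,-4.2,-2.57],"grip":0.4},{"rotation":[0,0,0],"slide":[0.37,-5.5,-2.57],"grip":0.4},{"rotation":[0,0,0],"slide":[0.37,-6.6,-2.57],"grip":0.4},{"rotation":[0,0,0],"slide":[0.37,-7,-2.57],"grip":0.4}]' 30; python3 -m jog '[{"rotation":[0,0,0],"slide":[0,0,0],"grip":0.4},{"rotation":[0,0,0],"slide":[0,0,0.6],"grip":0.4},{"rotation":[0,0,0],"slide":[0,0,1.2],"grip":0.4},{"rotation":[0,0,0],"slide":[0,0,1.7],"grip":0.4},{"rotation":[0,0,0],"slide":[0,0,2.05],"grip":0.4},{"rotation":[0,0,0],"slide":[0,0,2.15],"grip":0.4},{"rotation":[0,0,0],"slide":[0,0,2.2],"grip":0.4},{"rotation":[0,0,0],"slide":[0,0,2.2],"grip":0.4}]'; python3 plan.py - .6205 .0035 .0452
```

```text
t: 26.75
tcp_pos: [0.6205, 0.0054, 0.1213]
tool_rot: [-3.13, -0.26, 0.0]
wrist_force: [0.4, -0.9, -1.2]
width: 0.555
finger_force: 30.0
t: 27.55
tcp_pos: [0.6213, 0.0027, 0.0553]
tool_rot: [3.131, 0.257, 0.001]
wrist_force: [0.2, 0.2, -2.7]
width: 0.558
finger_force: 30.0
t 27.6 tcp [0.6213 0.0027 0.0553] close yaw -1.407 toolz [ 0.001 -0.    -1.   ] w 0.558 F 30.0 q6 1.37 wf [ 0.2  0.2 -2.7]
[0.6205 0.0035 0.0452] slide [-0.02 -0.03  0.34]
```

```bash
python3 -m jog '[{"rotation":[0,0,0],"slide":[0,0,0.1],"grip":0.4},{"rotation":[0,0,0],"slide":[0,0,0.2],"grip":0.4},{"rotation":[0,0,0],"slide":[0,0,0.25],"grip":0.4},{"rotation":[0,0,0],"slide":[0,0,0.28],"grip":0.4},{"rotation":[0,0,0],"slide":[0,0,0.31],"grip":0.4},{"rotation":[0,0,0],"slide":[0,0,0.34],"grip":0.4},{"rotation":[0,0,0],"slide":[0,0,0.35],"grip":0.4},{"rotation":[0,0,0],"slide":[0,0,0.35],"grip":0.4}]' 15
```

```text
t: 28.35
tcp_pos: [0.6212, 0.0028, 0.0451]
tool_rot: [3.131, 0.257, 0.0]
wrist_force: [-3.7, 0.1, 4.1]
width: 0.56
finger_force: 15.0
```

```bash
python3 -m jog '[{"rotation":[0,0,0],"slide":[0,0,0],"grip":0.65},{"rotation":[0,0,0],"slide":[0,0,0],"grip":0.8},{"rotation":[0,0,0],"slide":[0,0,0],"grip":1},{"rotation":[0,0,0],"slide":[0,0,0],"grip":1},{"rotation":[0,0,0],"slide":[0,0,0],"grip":1},{"rotation":[0,0,0],"slide":[0,0,-0.5],"grip":1},{"rotation":[0,0,0],"slide":[0,0,-1.8],"grip":1},{"rotation":[0,0,0],"slide":[0,0,-3.2],"grip":1}]' 20; python3 -m jog '[{"rotation":[0,0,-1],"slide":[0,0,-1],"grip":1},{"rotation":[0,0,-2],"slide":[0,0,-2.5],"grip":1},{"rotation":[0,0,-3],"slide":[0,0,-4],"grip":1},{"rotation":[0,0,-4],"slide":[0,0,-5],"grip":1},{"rotation":[0,0,-5],"slide":[0,0,-5],"grip":1},{"rotation":[0,0,-6],"slide":[0,0,-5],"grip":1},{"rotation":[0,0,-7],"slide":[0,0,-5],"grip":1},{"rotation":[0,0,-8],"slide":[0,0,-5],"grip":1}]'; python3 plan.py 0.151 .5088 -.3935 .29 .5088 -.3935 .1425
python3 -c "
from h import *
from workcell import vision
for n in('top','scene'):
  d=vision.snapshot(n);pickle.dump(d,open(n+'2.pkl','wb'))
cv2.imwrite('pics/s5.png',np.hstack([crop(ld('scene2'),180,90,120,140,3),crop(ld('top2'),300,120,130,140,3)]))"
```

```text
t: 29.15
tcp_pos: [0.6205, 0.0028, 0.1418]
tool_rot: [-3.131, -0.257, 0.002]
wrist_force: [1.1, 0.7, 0.0]
width: 1.003
finger_force: 0.0
t: 29.95
tcp_pos: [0.6209, 0.0028, 0.2918]
tool_rot: [2.513, 1.884, 0.001]
wrist_force: [-0.1, 0.1, -0.0]
width: 0.998
finger_force: 0.0
t 29.9 tcp [0.6209 0.0028 0.2918] close yaw -0.284 toolz [ 0.001 -0.    -1.   ] w 0.998 F 0.0 q6 0.25 wf [-0.1  0.1 -0. ]
rot units [ 0.01 -0.   -3.12]
rot units [-0.000e+00 -1.000e-02  1.938e+01]
[ 0.5088 -0.3935  0.29  ] slide [-13.73   0.12   0.06]
[ 0.5088 -0.3935  0.1425] slide [-13.73   0.11   4.98]
```

View pics/s5.png

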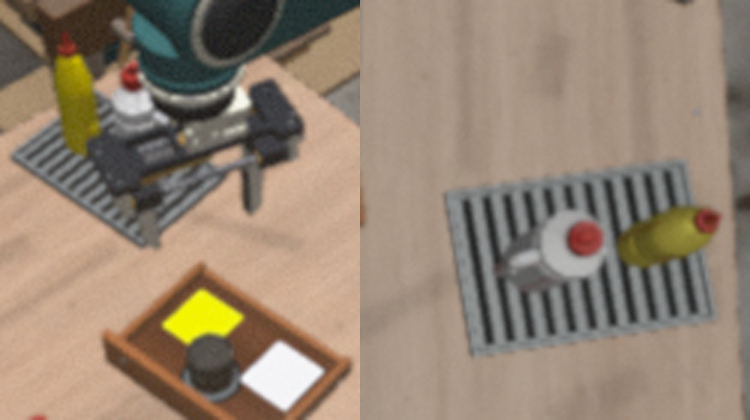

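The black tin sits on the disc at (212,362). Bottle and canister stand upright on the tray. Fetch the bottle.

```bash
python3 -m jog '[{"rotation":[0,0,-0.5],"slide":[-1.4,0,0],"grip":1},{"rotation":[0,0,-1],"slide":[-2.9,0,0],"grip":1},{"rotation":[0,0,-1.5],"slide":[-4.5,0,0],"grip":1},{"rotation":[0,0,-2],"slide":[-6.1,0,0],"grip":1},{"rotation":[0,0,-2.5],"slide":[-7.7,0,0],"grip":1},{"rotation":[0,0,-3],"slide":[-9.3,0.1,0],"grip":1},{"rotation":[0,0,-3.1],"slide":[-10.9,0.1,0],"grip":1},{"rotation":[0,0,-3.1],"slide":[-12.4,0.1,0],"grip":1}]'; python3 -m jog '[{"rotation":[0,0,0],"slide":[-0.5,0,0],"grip":1},{"rotation":[0,0,0],"slide":[-1,0,0],"grip":1},{"rotation":[0,0,0],"slide":[-1,0,0],"grip":1},{"rotation":[0,0,0],"slide":[-1,0,0],"grip":1},{"rotation":[0,0,0],"slide":[-1,0,0],"grip":1},{"rotation":[0,0,0],"slide":[-1,0,0],"grip":1},{"rotation":[0,0,0],"slide":[-1,0,0],"grip":1},{"rotation":[0,0,0],"slide":[-1,0,0],"grip":1}]'; python3 plan.py 0.151 .5088 -.3935 .29 .5088 -.3935 .1425
```

```text
t: 30.85
tcp_pos: [0.5166, -0.3564, 0.2913]
tool_rot: [2.062, 2.369, 0.0]
wrist_force: [1.2, -0.5, -0.8]
width: 0.997
finger_force: 0.0
t: 31.65
tcp_pos: [0.522, -0.3839, 0.2906]
tool_rot: [2.057, 2.375, 0.0]
wrist_force: [-0.4, -0.5, -0.2]
width: 1.001
finger_force: 0.0
t 31.6 tcp [ 0.522  -0.3839  0.2906] close yaw 0.143 toolz [ 0. -0. -1.] w 1.001 F 0.0 q6 -0.82 wf [-0.4 -0.5 -0.2]
rot units [ 0.    0.   -0.05]
rot units [ 0.   -0.   22.45]
[ 0.5088 -0.3935  0.29  ] slide [-0.25 -0.48  0.02]
[ 0.5088 -0.3935  0.1425] slide [-0.25 -0.48  4.94]
```

```bash
python3 -m jog '[{"rotation":[0,0,0],"slide":[-0.25,-0.48,0],"grip":1},{"rotation":[0,0,0],"slide":[-0.25,-0.48,0.5],"grip":1},{"rotation":[0,0,0],"slide":[-0.25,-0.48,1.6],"grip":1},{"rotation":[0,0,0],"slide":[-0.25,-0.48,2.8],"grip":1},{"rotation":[0,0,0],"slide":[-0.25,-0.48,3.9],"grip":1},{"rotation":[0,0,0],"slide":[-0.25,-0.48,4.5],"grip":1},{"rotation":[0,0,0],"slide":[-0.25,-0.48,4.8],"grip":1},{"rotation":[0,0,0],"slide":[-0.25,-0.48,4.88],"grip":1}]' 25; python3 -m jog '[{"rotation":[0,0,0],"slide":[0,0,0],"grip":0.8},{"rotation":[0,0,0],"slide":[0,0,0],"grip":0.6},{"rotation":[0,0,0],"slide":[0,0,0],"grip":0.5},{"rotation":[0,0,0],"slide":[0,0,0],"grip":0.4},{"rotation":[0,0,0],"slide":[0,0,0],"grip":0.3},{"rotation":[0,0,0],"slide":[0,0,0],"grip":0.2},{"rotation":[0,0,0],"slide":[0,0,0],"grip":0.2},{"rotation":[0,0,0],"slide":[0,0,0],"grip":0.2}]' 30;python3 plan.py - .5088 -.3935 .22 .60 -.385 .22 .60 -.1 .22
```

```text
t: 32.45
tcp_pos: [0.5086, -0.3938, 0.1437]
tool_rot: [-2.057, -2.374, 0.0]
wrist_force: [-0.9, -0.5, 0.4]
width: 1.002
finger_force: 0.0
t: 33.25
tcp_pos: [0.5088, -0.3938, 0.144]
tool_rot: [2.057, 2.374, 0.0]
wrist_force: [0.3, -0.6, 0.4]
width: 0.424
finger_force: 28.5
t 33.2 tcp [ 0.5088 -0.3938  0.144 ] close yaw 0.143 toolz [ 0. -0. -1.] w 0.424 F 28.5 q6 -0.84 wf [ 0.3 -0.6  0.4]
[ 0.5088 -0.3935  0.22  ] slide [ 0.01  0.   -2.53]
[ 0.6   -0.385  0.22 ] slide [-0.14  3.05 -2.53]
[ 0.6  -0.1   0.22] slide [ 9.26  4.41 -2.53]
```

```bash
python3 -m jog '[{"rotation":[0,0,0],"slide":[0,0,-0.3],"grip":0.2},{"rotation":[0,0,0],"slide":[0,0,-1],"grip":0.2},{"rotation":[0,0,0],"slide":[0,0,-1.8],"grip":0.2},{"rotation":[0,0,0],"slide":[0,0,-2.5],"grip":0.2},{"rotation":[0,0,0],"slide":[0,0.6,-2.5],"grip":0.2},{"rotation":[0,0,0],"slide":[-0.1,1.6,-2.5],"grip":0.2},{"rotation":[0,0,0],"slide":[-0.1,2.6,-2.5],"grip":0.2},{"rotation":[0,0,0],"slide":[-0.1,3.05,-2.5],"grip":0.2}]' 35; python3 -m jog '[{"rotation":[0,0,0],"slide":[0.8,0.1,0],"grip":0.2},{"rotation":[0,0,0],"slide":[2,0.3,0],"grip":0.2},{"rotation":[0,0,0],"slide":[3.3,0.5,0],"grip":0.2},{"rotation":[0,0,0],"slide":[4.6,0.7,0],"grip":0.2},{"rotation":[0,0,0],"slide":[5.9,0.9,0],"grip":0.2},{"rotation":[0,0,0],"slide":[7.2,0.9,0],"grip":0.2},{"rotation":[0,0,0],"slide":[8.4,0.9,0],"grip":0.2},{"rotation":[0,0,0],"slide":[9.2,0.8,0],"grip":0.2}]'; python3 plan.py 0.151 .578 -.0645 .22 .578 -.0645 .1495
```

```text
t: 34.05
tcp_pos: [0.6019, -0.3827, 0.2174]
tool_rot: [-2.055, -2.374, -0.0]
wrist_force: [0.4, -1.5, -5.7]
width: 0.419
finger_force: 33.4
t: 34.85
tcp_pos: [0.5838, -0.1046, 0.2184]
tool_rot: [-2.055, -2.375, 0.0]
wrist_force: [-0.2, 0.4, -4.5]
width: 0.415
finger_force: 33.8
t 34.9 tcp [ 0.5838 -0.1046  0.2184] close yaw 0.144 toolz [-0.001  0.001 -1.   ] w 0.415 F 33.8 q6 -0.36 wf [-0.2  0.4 -4.5]
rot units [-0.01 -0.01 -0.05]
rot units [-1.000e-02  1.000e-02  2.245e+01]
[ 0.578  -0.0645  0.22  ] slide [ 1.35  0.   -0.05]
[ 0.578  -0.0645  0.1495] slide [1.35 0.   2.3 ]
```

```bash
python3 -m jog '[{"rotation":[0,0,0],"slide":[0.6,0,0],"grip":0.2},{"rotation":[0,0,0],"slide":[1.2,0,0],"grip":0.2},{"rotation":[0,0,0],"slide":[1.35,0,0.2],"grip":0.2},{"rotation":[0,0,0],"slide":[1.35,0,0.7],"grip":0.2},{"rotation":[0,0,0],"slide":[1.35,0,1.2],"grip":0.2},{"rotation":[0,0,0],"slide":[1.35,0,1.6],"grip":0.2},{"rotation":[0,0,0],"slide":[1.35,0,1.8],"grip":0.2},{"rotation":[0,0,0],"slide":[1.35,0,1.9],"grip":0.2}]';  python3 -m jog '[{"rotation":[0,0,0],"slide":[0,0,0],"grip":0.2},{"rotation":[0,0,0],"slide":[0,0,0.05],"grip":0.2},{"rotation":[0,0,0],"slide":[0,0,0.1],"grip":0.2},{"rotation":[0,0,0],"slide":[0,0,0.14],"grip":0.2},{"rotation":[0,0,0],"slide":[0,0,0.18],"grip":0.2},{"rotation":[0,0,0],"slide":[0,0,0.2],"grip":0.2},{"rotation":[0,0,0],"slide":[0,0,0.2],"grip":0.2},{"rotation":[0,0,0],"slide":[0,0,0.2],"grip":0.2}]'; python3 plan.py -
```

```text
t: 35.65
tcp_pos: [0.5781, -0.0673, 0.1609]
tool_rot: [-2.057, -2.373, 0.001]
wrist_force: [-0.1, -0.7, -5.4]
width: 0.42
finger_force: 33.8
t: 36.45
tcp_pos: [0.5784, -0.0669, 0.1561]
tool_rot: [2.057, 2.374, 0.0]
wrist_force: [0.1, -0.7, -4.0]
width: 0.417
finger_force: 33.8
t 36.5 tcp [ 0.5784 -0.0669  0.1561] close yaw 0.143 toolz [ 0.  0. -1.] w 0.417 F 33.8 q6 -0.30 wf [ 0.1 -0.7 -4. ]
```

```bash
python3 -m jog '[{"rotation":[0,0,0],"slide":[0.07,0,0.05],"grip":0.2},{"rotation":[0,0,0],"slide":[0.07,0,0.1],"grip":0.2},{"rotation":[0,0,0],"slide":[0.07,0,0.14],"grip":0.2},{"rotation":[0,0,0],"slide":[0.07,0,0.17],"grip":0.2},{"rotation":[0,0,0],"slide":[0.07,0,0.2],"grip":0.2},{"rotation":[0,0,0],"slide":[0.07,0,0.2],"grip":0.2},{"rotation":[0,0,0],"slide":[0.07,0,0.2],"grip":0.2},{"rotation":[0,0,0],"slide":[0.07,0,0.2],"grip":0.2}]' 25
```

```text
t: 37.25
tcp_pos: [0.5781, -0.0649, 0.1501]
tool_rot: [2.057, 2.374, 0.0]
wrist_force: [-1.0, -0.1, -4.7]
width: 0.42
finger_force: 24.1
```

```bash
python3 -m jog '[{"rotation":[0,0,0],"slide":[0,0,0.02],"grip":0.2},{"rotation":[0,0,0],"slide":[0,0,0.04],"grip":0.2},{"rotation":[0,0,0],"slide":[0,0,0.06],"grip":0.2},{"rotation":[0,0,0],"slide":[0,0,0.06],"grip":0.2},{"rotation":[0,0,0],"slide":[0,0,0.06],"grip":0.2},{"rotation":[0,0,0],"slide":[0,0,0.06],"grip":0.2},{"rotation":[0,0,0],"slide":[0,0,0.06],"grip":0.2},{"rotation":[0,0,0],"slide":[0,0,0.06],"grip":0.2}]' 20
```

```text
t: 38.05
tcp_pos: [0.5785, -0.065, 0.1495]
tool_rot: [2.056, 2.373, 0.001]
wrist_force: [-1.3, -1.5, 7.1]
width: 0.423
finger_force: 19.5
```

Contact. Release, rise and go to the canister.

```bash
python3 -m jog '[{"rotation":[0,0,0],"slide":[0,0,0],"grip":0.45},{"rotation":[0,0,0],"slide":[0,0,0],"grip":0.6},{"rotation":[0,0,0],"slide":[0,0,0],"grip":0.8},{"rotation":[0,0,0],"slide":[0,0,0],"grip":1},{"rotation":[0,0,0],"slide":[0,0,0],"grip":1},{"rotation":[0,0,0],"slide":[0,0,0],"grip":1},{"rotation":[0,0,0],"slide":[0,0,0],"grip":1},{"rotation":[0,0,0],"slide":[0,0,-0.3],"grip":1}]' 30;python3 -m jog '[{"rotation":[0,0,0],"slide":[0,0,-1],"grip":1},{"rotation":[0,0,0],"slide":[0,0,-2.5],"grip":1},{"rotation":[0,0,0],"slide":[0,0,-4],"grip":1},{"rotation":[0,0,0],"slide":[0,0,-4.8],"grip":1},{"rotation":[0,0,0],"slide":[-1.3,-0.3,-4.8],"grip":1},{"rotation":[0,0,0],"slide":[-2.8,-0.8,-4.8],"grip":1},{"rotation":[0,0,0],"slide":[-4.3,-1.1,-4.8],"grip":1},{"rotation":[0,0,0],"slide":[-5.8,-1.5,-4.8],"grip":1}]';python3 plan.py 0.151 .493 -.287 .297 .493 -.287 .1615
```

```text
t: 38.85
tcp_pos: [0.5776, -0.0648, 0.1564]
tool_rot: [-2.056, -2.373, 0.002]
wrist_force: [-0.9, -0.3, 0.1]
width: 0.98
finger_force: 0.0
t: 39.65
tcp_pos: [0.5579, -0.2451, 0.3022]
tool_rot: [2.056, 2.374, 0.001]
wrist_force: [1.3, 0.8, 0.8]
width: 1.002
finger_force: 0.0
t 39.6 tcp [ 0.5579 -0.2451  0.3022] close yaw 0.143 toolz [ 0.001 -0.    -1.   ] w 1.002 F 0.0 q6 -0.60 wf [1.3 0.8 0.8]
rot units [ 0.01  0.   -0.05]
rot units [ 0.000e+00 -1.000e-02  2.245e+01]
[ 0.493 -0.287  0.297] slide [-1.07 -2.34  0.17]
[ 0.493  -0.287   0.1615] slide [-1.07 -2.35  4.69]
```

```bash
python3 -m jog '[{"rotation":[0,0,0],"slide":[-0.6,-1.2,0],"grip":1},{"rotation":[0,0,0],"slide":[-1,-2.35,0],"grip":1},{"rotation":[0,0,0],"slide":[-1,-2.35,0.5],"grip":1},{"rotation":[0,0,0],"slide":[-1,-2.35,1.7],"grip":1},{"rotation":[0,0,0],"slide":[-1,-2.35,3],"grip":1},{"rotation":[0,0,0],"slide":[-1,-2.35,4],"grip":1},{"rotation":[0,0,0],"slide":[-1,-2.35,4.5],"grip":1},{"rotation":[0,0,0],"slide":[-1,-2.35,4.6],"grip":1}]' 30; python3 -m jog '[{"rotation":[0,0,0],"slide":[0,0,0],"grip":0.8},{"rotation":[0,0,0],"slide":[0,0,0],"grip":0.6},{"rotation":[0,0,0],"slide":[0,0,0],"grip":0.5},{"rotation":[0,0,0],"slide":[0,0,0],"grip":0.4},{"rotation":[0,0,0],"slide":[0,0,0],"grip":0.3},{"rotation":[0,0,0],"slide":[0,0,0],"grip":0.3},{"rotation":[0,0,0],"slide":[0,0,0],"grip":0.3},{"rotation":[0,0,0],"slide":[0,0,0],"grip":0.3}]' 35; python3 plan.py - .43 -.12 .225 .465 .053 .225 .56 .053 .225
```

```text
t: 40.45
tcp_pos: [0.4927, -0.2827, 0.1619]
tool_rot: [-2.055, -2.373, 0.0]
wrist_force: [-0.6, -0.4, -0.8]
width: 1.002
finger_force: 0.0
t: 41.25
tcp_pos: [0.4928, -0.2834, 0.1635]
tool_rot: [2.057, 2.374, -0.0]
wrist_force: [-1.1, 0.3, 4.4]
width: 0.557
finger_force: 33.5
t 41.2 tcp [ 0.4928 -0.2834  0.1635] close yaw 0.143 toolz [ 0. -0. -1.] w 0.557 F 33.5 q6 -0.71 wf [-1.1  0.3  4.4]
[ 0.43  -0.12   0.225] slide [ 5.69 -1.3  -2.05]
[0.465 0.053 0.225] slide [11.23  0.68 -2.05]
[0.56  0.053 0.225] slide [10.78  3.82 -2.05]
```

```bash
python3 -m jog '[{"rotation":[0,0,0],"slide":[0,0,-0.3],"grip":0.3},{"rotation":[0,0,0],"slide":[0,0,-1],"grip":0.3},{"rotation":[0,0,0],"slide":[0,0,-1.8],"grip":0.3},{"rotation":[0,0,0],"slide":[0.3,-0.2,-2.1],"grip":0.3},{"rotation":[0,0,0],"slide":[1.2,-0.5,-2.1],"grip":0.3},{"rotation":[0,0,0],"slide":[2.4,-0.9,-2.1],"grip":0.3},{"rotation":[0,0,0],"slide":[3.7,-1.2,-2.1],"grip":0.3},{"rotation":[0,0,0],"slide":[5,-1.3,-2.1],"grip":0.3}]' 40;python3 -m jog '[{"rotation":[0,0,0],"slide":[1.3,0.1,0],"grip":0.3},{"rotation":[0,0,0],"slide":[2.6,0.4,0],"grip":0.3},{"rotation":[0,0,0],"slide":[3.9,0.8,0],"grip":0.3},{"rotation":[0,0,0],"slide":[5.1,1.3,0],"grip":0.3},{"rotation":[0,0,0],"slide":[5.9,1.8,0],"grip":0.3},{"rotation":[0,0,0],"slide":[6.2,2.1,0],"grip":0.3},{"rotation":[0,0,0],"slide":[6.2,2.1,0],"grip":0.3},{"rotation":[0,0,0],"slide":[6.2,2.1,0],"grip":0.3}]'; python3 plan.py 0.151 .56 .056 .225 .56 .056 .169
```

```text
t: 42.05
tcp_pos: [0.4311, -0.1389, 0.2254]
tool_rot: [-2.058, -2.373, 0.0]
wrist_force: [1.6, -0.8, -5.0]
width: 0.551
finger_force: 38.3
t: 42.85
tcp_pos: [0.4682, 0.0522, 0.2258]
tool_rot: [-2.057, -2.374, 0.001]
wrist_force: [0.3, 0.2, -3.9]
width: 0.555
finger_force: 38.3
t 42.9 tcp [0.4682 0.0522 0.2258] close yaw 0.143 toolz [-0.001 -0.    -1.   ] w 0.555 F 38.3 q6 -0.09 wf [ 0.3  0.2 -3.9]
rot units [-0.01  0.   -0.06]
rot units [0.000e+00 1.000e-02 2.244e+01]
[0.56  0.056 0.225] slide [-0.31  3.05  0.02]
[0.56  0.056 0.169] slide [-0.31  3.05  1.89]
```

```bash
python3 -m jog '[{"rotation":[0,0,0],"slide":[-0.1,0.5,0],"grip":0.3},{"rotation":[0,0,0],"slide":[-0.2,1.4,0],"grip":0.3},{"rotation":[0,0,0],"slide":[-0.3,2.4,0],"grip":0.3},{"rotation":[0,0,0],"slide":[-0.3,3.05,0.1],"grip":0.3},{"rotation":[0,0,0],"slide":[-0.3,3.05,0.6],"grip":0.3},{"rotation":[0,0,0],"slide":[-0.3,3.05,1.1],"grip":0.3},{"rotation":[0,0,0],"slide":[-0.3,3.05,1.5],"grip":0.3},{"rotation":[0,0,0],"slide":[-0.3,3.05,1.65],"grip":0.3}]';python3 -m jog '[{"rotation":[0,0,0],"slide":[0,0,0],"grip":0.3},{"rotation":[0,0,0],"slide":[0,0,0.05],"grip":0.3},{"rotation":[0,0,0],"slide":[0,0,0.09],"grip":0.3},{"rotation":[0,0,0],"slide":[0,0,0.13],"grip":0.3},{"rotation":[0,0,0],"slide":[0,0,0.16],"grip":0.3},{"rotation":[0,0,0],"slide":[0,0,0.18],"grip":0.3},{"rotation":[0,0,0],"slide":[0,0,0.18],"grip":0.3},{"rotation":[0,0,0],"slide":[0,0,0.18],"grip":0.3}]' 25; python3 plan.py - .56 .056 .169
```

```text
t: 43.65
tcp_pos: [0.5593, 0.0564, 0.1748]
tool_rot: [-2.057, -2.373, 0.002]
wrist_force: [0.1, 0.3, -5.4]
width: 0.555
finger_force: 38.3
t: 44.45
tcp_pos: [0.5606, 0.0569, 0.1714]
tool_rot: [2.057, 2.374, 0.0]
wrist_force: [0.0, -0.0, -4.8]
width: 0.556
finger_force: 23.9
t 44.5 tcp [0.5606 0.0569 0.1714] close yaw 0.143 toolz [ 0.  0. -1.] w 0.556 F 23.9 q6 -0.09 wf [ 0.  -0.  -4.8]
[0.56  0.056 0.169] slide [-0.03 -0.02  0.08]
```

```bash
python3 -m jog '[{"rotation":[0,0,0],"slide":[-0.02,-0.02,0.03],"grip":0.3},{"rotation":[0,0,0],"slide":[-0.02,-0.02,0.05],"grip":0.3},{"rotation":[0,0,0],"slide":[-0.02,-0.02,0.07],"grip":0.3},{"rotation":[0,0,0],"slide":[-0.02,-0.02,0.09],"grip":0.3},{"rotation":[0,0,0],"slide":[-0.02,-0.02,0.09],"grip":0.3},{"rotation":[0,0,0],"slide":[-0.02,-0.02,0.09],"grip":0.3},{"rotation":[0,0,0],"slide":[-0.02,-0.02,0.09],"grip":0.3},{"rotation":[0,0,0],"slide":[-0.02,-0.02,0.09],"grip":0.3}]' 20
```

```text
t: 45.25
tcp_pos: [0.5601, 0.0562, 0.169]
tool_rot: [2.057, 2.374, 0.001]
wrist_force: [-2.0, 0.6, 4.5]
width: 0.558
finger_force: 19.1
```

Contact. Release, retreat upward and to the side, then look.

```bash
python3 -m jog '[{"rotation":[0,0,0],"slide":[0,0,0],"grip":0.6},{"rotation":[0,0,0],"slide":[0,0,0],"grip":0.8},{"rotation":[0,0,0],"slide":[0,0,0],"grip":1},{"rotation":[0,0,0],"slide":[0,0,0],"grip":1},{"rotation":[0,0,0],"slide":[0,0,0],"grip":1},{"rotation":[0,0,0],"slide":[0,0,0],"grip":1},{"rotation":[0,0,0],"slide":[0,0,0],"grip":1},{"rotation":[0,0,0],"slide":[0,0,-0.3],"grip":1}]' 30;python3 -m jog '[{"rotation":[0,0,0],"slide":[0,0,-1],"grip":1},{"rotation":[0,0,0],"slide":[0,0,-2.5],"grip":1},{"rotation":[0,0,0],"slide":[0,0,-4],"grip":1},{"rotation":[0,0,0],"slide":[0,0,-5],"grip":1},{"rotation":[0,0,0],"slide":[-1.3,-0.6,-5],"grip":1},{"rotation":[0,0,0],"slide":[-2.7,-1.3,-5],"grip":1},{"rotation":[0,0,0],"slide":[-4.1,-2,-5],"grip":1},{"rotation":[0,0,0],"slide":[-5.5,-2.7,-5],"grip":1}]'; python3 -m jog '[{"rotation":[0,0,0],"slide":[-1.4,0,0],"grip":1},{"rotation":[0,0,0],"slide":[-2.9,0,0],"grip":1},{"rotation":[0,0,0],"slide":[-4.4,0,0],"grip":1},{"rotation":[0,0,0],"slide":[-5.8,0,0],"grip":1},{"rotation":[0,0,0],"slide":[-7.2,0,0],"grip":1},{"rotation":[0,0,0],"slide":[-8.4,0,0],"grip":1},{"rotation":[0,0,0],"slide":[-9,0,0],"grip":1},{"rotation":[0,0,0],"slide":[-9,0,0],"grip":1}]'
python3 - <<'E' >/dev/null
from workcell import vision
import pickle
for n in('top','scene'): pickle.dump(vision.snapshot(n),open(n+'.pkl','wb'))
from ov import *
m1,m2,dk=W(cad,[[-.025,.06,m],[-.025,-.06,m],[.028,0,.01]])
cur=[(ell(m2[0],m2[1],z,.0225,.028,cad[2]),(255,0,0)) for z in(m,m+.1)]
cur+=[(ell(m1[0],m1[1],z,.0285,.0285,0),(0,0,255)) for z in(m,m+.168)]
cur+=[(ell(dk[0],dk[1],z,.0265,.0265,0),(255,0,255)) for z in(.01,.06)]
overlay(cur,"pics/o9.png")
E
```

```text
t: 46.05
tcp_pos: [0.5596, 0.0562, 0.1769]
tool_rot: [-2.056, -2.373, 0.002]
wrist_force: [0.3, -0.2, -0.0]
width: 1.001
finger_force: 0.0
t: 46.85
tcp_pos: [0.5024, -0.12, 0.3286]
tool_rot: [2.056, 2.374, 0.001]
wrist_force: [0.6, 0.3, -0.1]
width: 1.0
finger_force: 0.0
t: 47.65
tcp_pos: [0.5418, -0.3875, 0.3272]
tool_rot: [-2.059, -2.372, 0.0]
wrist_force: [-0.1, 0.2, 0.0]
width: 0.998
finger_force: 0.0
```

View pics/o9.png

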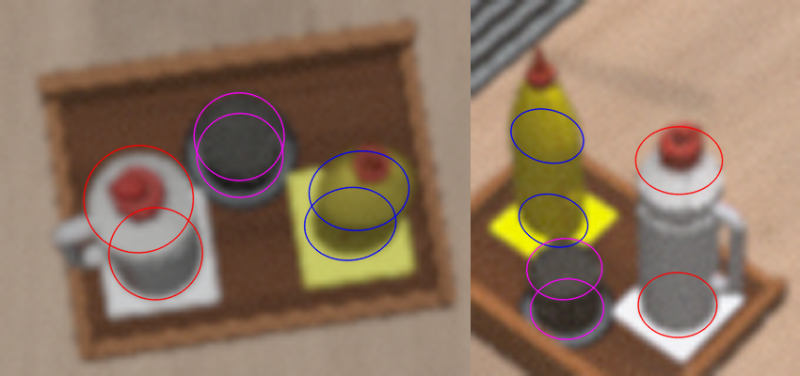

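The canister, bottle and black tin all stand upright on their marks within a few mm (bases at (677,300), (550,225) and (565,310) in the scene view). The arm is clear, so I hand in.

```bash
python3 -c "
from workcell import hand_in
print(hand_in())"
```

```text
the job is handed in; nothing more can be done
None
```

I handed the job in at about 48 s. By the last pictures, the wax tin is on the green stand, the black tin is on the grey disc, and the bottle and canister are upright on their own mats; the offcut was not touched. No verdict came back.

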